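# Move a relay between ejector sockets

### The job

Move the plug-in relay from the socket it sits in to the empty socket. First press the pad of its ejector lever gently all the way down to the stop, so that the lever's other end tips the relay up out of the well; then take it by its raised top, stand it in the empty socket and press it gently fully home, so that this socket's lever pad tips up. Use light force on levers and relay, and leave the other things on the table where they are.

Things in the scene. Friction and masses are not known exactly. Their poses are not given: they have to be found in the camera images.
- relay_center (a point): Centre of the plug-in relay, a block 36 (its x) x 28 (its y) x 44 mm tall, black with a paper label on top, 60 to 130 g. It starts fully home in the well of socket_a with its top only 2 mm above the rim (centre 52 mm above the socket's underside), too little to grip. With the lever right down it stands 17 mm higher and can be gripped across its 28 mm by the top 15 mm. Either way round fits.
- socket_a: Socket that holds the relay at the start, left or right: fixed, grey, yawed up to 0.45 rad, on a metal shim. Origin: centre of the well, at the socket's underside, 0 to 8 mm above the table; heights count from there. Well 39 (x) x 31 (y) mm, mouth bevelled 1.5 mm, rim 72 mm and floor 30 mm high; body 53 x 45 mm, low terminals to x = +44 mm. The lever sticks out to -x, pad about 90 mm from the centre.
- socket_b: The empty socket, same shape as socket_a; its lever pad starts low, so its lever nose stands up inside the well, up to 17 mm above the floor.
- socket_a_mouth (a point): Centre of the well's mouth at rim height, 72 mm above the socket's underside, axes as socket_a.
- socket_b_mouth (a point): Centre of the well's mouth at rim height, 72 mm above the socket's underside, axes as socket_b.
- socket_a_lever_pad (a point): Middle of the upper face of socket_a's steel lever pad (34 long x 26 wide x 5 mm), on the lever's -x end, 58 mm from the pivot; the pivot lies 32 mm to -x of the well's centre, 30 mm high, axis along y. The pad falls about 34 mm, from about 49 to 15 mm above the socket's underside, over the full swing while its middle moves less than 3 mm sideways. The point's axes tilt with the lever.
- socket_b_lever_pad (a point): The same point on socket_b's lever.
- socket_a_lever (a joint): Lever of socket_a, rad: 0 = pad fully up (nose below the well floor), 0.6 = pad fully down on a hard stop (nose lifts the relay 17 mm). Stiff friction hinge that stays where it is left: about 3 N at the middle of the pad moves it; the relay's weight does not.
- socket_b_lever (a joint): Lever of socket_b, the same. Pressing the relay down on its nose with about 5 to 8 N swings it back (pad up); the relay is home when it stands on the well floor, a hard stop, where the joint reads 0.05 to 0.07.
- breaker: Bystander: black three-pole breaker, 70 x 90 x 87 mm, loose.
- cover: Bystander: black breaker cover, 90 x 60 x 22 mm, lying between the sockets, loose.
- screwdriver: Bystander: screwdriver lying beyond the sockets, loose.
- pliers: Bystander: pliers, about 165 mm long, lying to the right, loose.
- slim_relay: Bystander: slim white relay, 28 x 13 x 42 mm, standing between the levers, loose.
- screw_jar: Bystander: jar of 52 mm diameter and 60 mm height, beyond the sockets, loose.
There are look-alikes about, which are no part of the job. Leave any purple, red or turquoise look-alike of the socket_a alone.

How it is judged:
By the outcome, as a careful person would: the job done as asked, in the order asked, and still so for the second after the job is handed in, with the robot touching nothing.
It also fails if it takes over 72 s, if anything falls off the work surface, if the arm or the gripper's body presses on something with over 40 N, if the wrist force passes 120 N, or if a joint passes its speed limit or range.

### The arm

A 6-joint arm with a two-finger parallel gripper is mounted at the origin on the work surface. World frame = base frame: x ahead of the robot, y to its left, z up, the work surface at z = 0. Lengths are in m, angles in rad, forces in N, time in s.
With the tool pointing down it reaches from about 0.35 to 0.775 m from the base axis. Payload 7.3 kg.
Tool frame: the origin (TCP) lies at the very end of the fingers, on their centre line; the grasp point (between the pads) lies 19 mm behind it; z points along the fingers, y is the direction in which the jaws open and shut (so a half turn about z gives the same grasp; the last joint's range is limited). The gripper opens to 92 mm and grips with 3 to 60 N. Pads are 19 mm wide; open, the fingers measure 130 mm over their backs; the gripper's body (75 mm by 190 mm) begins 47 mm behind the grasp point.
Start: joints at [-1.314, 0.342, 1.524, -0, 1.275, -0.146], TCP at [0.206, -0.483, 0.227] pointing down, gripper open.
Joint ranges: [-2.53, 2.53], [-0.77, 2.02], [0.04, 2.7], [-1, 4.14], [0.28, 2.66], [-3.11, 3.11]. Speed limits (rad/s): [2.57, 2.57, 3.14, 3.14, 3.14, 3.14].

### API

Orientations are given as [roll, pitch, yaw] about the fixed x, y, z axes, in that order (R = Rz(yaw) Ry(pitch) Rx(roll)).
In Python, from cell import robot gives the robot as it stands.
- The arm moves only by the tool apply_moves, never from a script. Its argument "plan" is a list of rows, each an object of numbers: "tx", "ty", "tz": the shift along the tool's x, y, z in m; "yaw": the turn about the tool's z in rad; "grip": the opening, from -1 (shut) to 1 (fully open), so that 0 is half open. In form: [{"tx": .., "ty": .., "tz": .., "yaw": .., "grip": ..}, ...]. A call has 1 to 8 rows; each row is the pose to reach, as a shift and turn from the pose commanded when the call began, along the tool's axes at that moment; what a row does not reach only later rows make up. A row lasts 1/8 s, in which the tool goes at most 62.5 mm and 10.7 degrees, less where a joint would pass 70% of its speed; a pose out of reach is approached as far as the arm can. A call with a gripper value outside its range is refused whole. The fingers move at their own pace and stop on an object; "force" is the grip in N (left out, the last holds). Time passes only in rows, so rows that repeat a pose let the fingers close. It gives the time, the measured TCP pose, the force and the opening at its end, in the units of the state.
- robot.observe(): the state, without advancing time (a new reading comes with each control period).
- robot.read_camera(name): name is "scene" or "top" or "wrist"; returns (picture, depth): 480x640x3 uint8, red, green, blue; 480x640 float32, m along the optical axis (not along the pixel's ray), 0 where there is no reading.
- robot.get_calibration(name): a dict with "camera_matrix" (3x3 intrinsics, pixels), "R" (3x3) and "t" (3): a world point X has camera coordinates R X + t. Camera axes: x right, y down, z forward; pixel columns grow to the right and rows downward; lengths in m; the calibration is good to about 2 mm. A picture is of the moment at which its call begins: read the wrist's pose just before it. get_calibration takes no time and is no camera call; for the wrist camera it gives the pose at the moment of the call.
- robot.hand_in(): hands the job in, once; it reports no verdict.
Trained networks look in the newest picture that a camera, given by its name, has taken for a name from the list of things; names that differ only in an ending like _2 or _b are one class to them, and where a whole thing is asked for, a point or a joint stands for the part that bears it (a point fixed in the world has none). Each returns a list of dicts, best first, with "confidence" (0 to 1); they miss things now and then, are a little off and sometimes report something else, mostly with a low value. They report only what shows in the picture. A call takes as long as a camera call. They do not tell look-alikes from the thing itself.
- robot.outline_of(label, camera): "region" (480x640 bool, what is visible of it) and "pixel" ([row, column] in pixels, amid what is visible of it).
- robot.tip_of(label, camera): "pixel" ([row, column] in pixels: a listed point, or the origin of a listed thing).
The state is a dict: "time": time; "qpos": joint angles; "qvel": joint speeds; "joint_efforts": joint torques, N m; "tool_pos": TCP position; "tool_rot": TCP orientation; "contact_force": force on the tool from outside, world axes, zero at the start; "torque": the same for the moment, N m; "opening": finger opening in m.
Only numpy, scipy, OpenCV 4.12 (cv2) and the standard library are available. Lean on these libraries where they do the work, as an engineer would, in place of code of your own. Each camera call takes 0.05 s, during which the arm holds its last target.

## Working session

There is one attempt and no reset: what is moved stays moved. The work goes in short steps, Python scripts to look and compute and a tool call to move; the robot and the scene stay as the last step left them, time stands still between calls to the robot, and variables do not carry over. Pictures are saved under pics/ and viewed, and the job is handed in when it is done.

Besides the shell and the picture viewer there is one more tool, called after "Request:" by a JSON object that holds its "api" and its "payload", one argument or row to a line. apply_moves: Moves the arm, as the interface text tells. Its arguments: {"type":"object","properties":{"plan":{"type":"array","items":{"type":"object","properties":{"tx":{"type":"number"},"ty":{"type":"number"},"tz":{"type":"number"},"yaw":{"type":"number"},"grip":{"type":"number"}}}},"force":{"type":"number"}},"required":["plan"]}

```bash
ls; mkdir -p pics; cat > h.py <<'E'
import numpy as np, cv2
from cell import robot
def save(n,img,s=1): cv2.imwrite('pics/'+n,cv2.resize(img[:,:,::-1],None,fx=s,fy=s,interpolation=cv2.INTER_CUBIC))
def cloud(depth,cal):
    K=np.array(cal['camera_matrix']);R=np.array(cal['R']);t=np.array(cal['t'])
    v,u=np.mgrid[0:480,0:640]
    P=np.stack([(u-K[0,2])/K[0,0]*depth,(v-K[1,2])/K[1,1]*depth,depth],-1)
    W=(P-t)@R
    W[depth<=0]=np.nan
    return W
def proj(X,cal):
    K=np.array(cal['camera_matrix']);R=np.array(cal['R']);t=np.array(cal['t'])
    c=(np.atleast_2d(X)@R.T+t)@K.T
    return c[:,:2]/c[:,2:]
E
python3 - <<'E'
from h import *
for n in ['scene','top','wrist']:
    p,d=robot.read_camera(n); c=robot.get_calibration(n)
    save(n+'0.png',p); np.savez(n+'0.npz',p=p,d=d,**{k:np.array(v) for k,v in c.items()})
    print(n,-np.array(c['R']).T@c['t'])
print(robot.observe())
E
```

```text
pics
scene [1.110219   0.32268791 0.85706148]
top [0.41041728 0.00841683 1.04815788]
wrist [ 0.2696864  -0.45464102  0.38352019]
{'time': 0.15, 'qpos': array([-1.31400648e+00,  3.42576164e-01,  1.52477404e+00,  4.47320150e-06,
        1.27540166e+00, -1.45982726e-01]), 'qvel': array([ 0.00045159, -0.00251908, -0.00371772,  0.00140366, -0.00090805,
        0.00092521]), 'joint_efforts': array([ 1.15644889e-03, -4.31470120e+01, -2.44354427e+01,  7.17408978e-02,
        5.37999126e-02, -9.65520758e-05]), 'tool_pos': array([ 0.20573891, -0.48268716,  0.22620583]), 'tool_rot': array([-3.14044639e+00, -1.72857234e-04,  4.02771171e-01]), 'contact_force': array([-0.25415759, -0.49070856,  0.60850525]), 'torque': array([ 0.01874382,  0.00409586, -0.02609713]), 'opening': 0.09147134069143947}
```

View pics/top0.png

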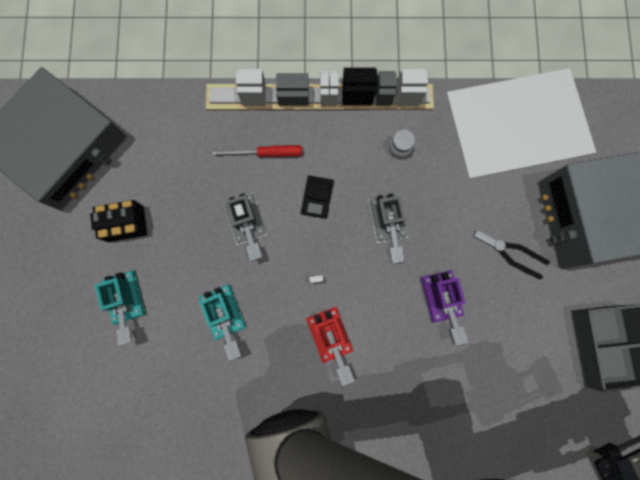

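View pics/scene0.png

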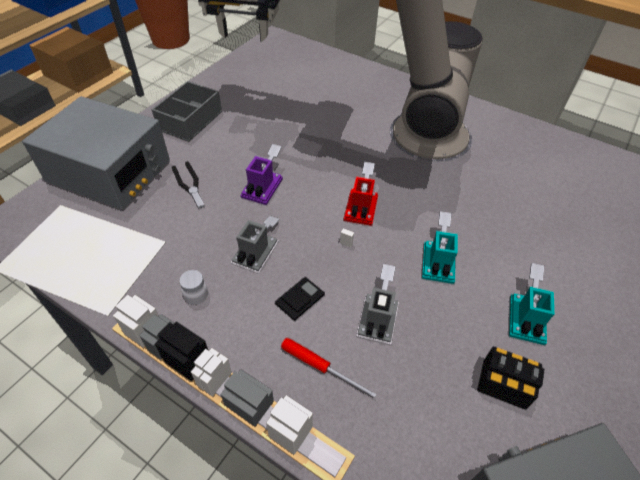

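Grey socket at top-image (col 242, row 210) holds the relay, so it is socket_a. The empty grey one at (390, 213) is socket_b. Both are grey with metal shims; the turquoise (118,295) and (220,310), red (330,335) and purple (445,297) ones are look-alikes.

```bash
python3 - <<'E'
from h import *
z=np.load('top0.npz');p,d=z['p'],z['d'];W=cloud(d,z)
save('crop1.png',np.hstack([p[180:275,205:285],p[180:275,355:435]]),5)
for l in ['relay_center','socket_a_mouth','socket_a_lever_pad']:
  for cam in ['top','scene']:
    z=np.load(cam+'0.npz');W=cloud(z['d'],z)
    for r in robot.tip_of(l,cam):
        px=np.round(r['pixel']).astype(int); print(l,cam,px,round(r['confidence'],2),W[px[0],px[1]].round(4))
print(robot.observe()['time'])
E
```

```text
relay_center top [211 240] 0.55 [0.615  0.1657 0.0786]
relay_center scene [306 379] 0.76 [0.6324 0.1686 0.0788]
socket_a_mouth top [308 215] 0.89 [0.4192 0.2232 0.02  ]
socket_a_mouth top [295 447] 0.89 [ 0.4439 -0.2628  0.035 ]
socket_a_mouth top [210 236] 0.67 [0.6168 0.1737 0.0802]
socket_a_mouth top [294 111] 0.57 [0.4484 0.4342 0.0421]
socket_a_mouth top [331 326] 0.55 [ 0.3708 -0.0101  0.0212]
socket_a_mouth scene [299 542] 0.86 [0.4244 0.425  0.0574]
socket_a_mouth scene [185 360] 0.69 [ 0.3541 -0.0318  0.0642]
socket_a_mouth scene [161 257] 0.65 [ 0.4322 -0.2772  0.0733]
socket_a_mouth scene [241 445] 0.64 [0.3846 0.203  0.0465]
socket_a_lever_pad top [373 347] 0.9 [ 0.2903 -0.0506  0.0586]
socket_a_lever_pad top [335 120] 0.71 [0.3661 0.4032 0.0602]
socket_a_lever_pad top [251 254] 0.7 [0.5353 0.1387 0.055 ]
socket_a_lever_pad top [332 459] 0.63 [ 0.369  -0.2778  0.0566]
socket_a_lever_pad top [352 233] 0.6 [0.332  0.1762 0.0605]
socket_a_lever_pad scene [272 536] 0.85 [0.3685 0.3947 0.0608]
socket_a_lever_pad scene [217 441] 0.76 [0.3363 0.1689 0.0599]
socket_a_lever_pad scene [149 275] 0.69 [ 0.3573 -0.279   0.0585]
socket_a_lever_pad scene [276 387] 0.52 [0.5406 0.1416 0.0478]
socket_a_lever_pad scene [298 196] 0.44 [ 0.7901 -0.1608  0.0237]
0.45
```

View pics/crop1.png

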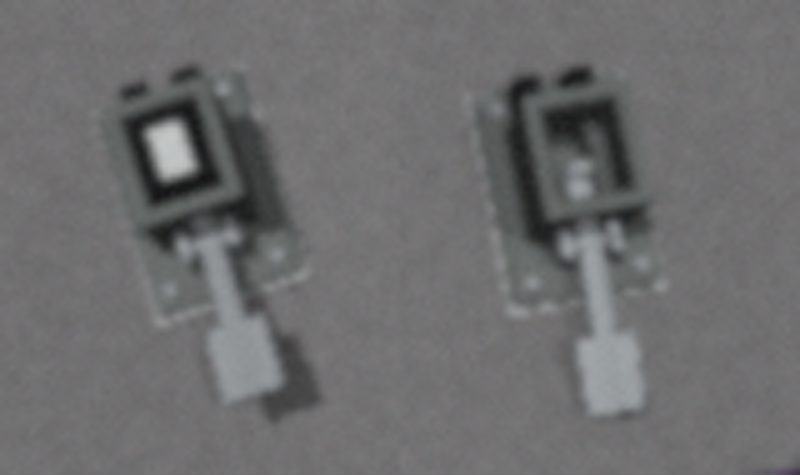

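```bash
cat >> h.py <<'E'
def rel(target,yaw=None,base=None,byaw=None):
    s=robot.observe(); b=np.array(s['tool_pos'] if base is None else base); y=s['tool_rot'][2] if byaw is None else byaw
    d=np.array(target)-b; c,s_=np.cos(y),np.sin(y)
    r=[c*d[0]+s_*d[1], s_*d[0]-c*d[1], -d[2], 0 if yaw is None else -(yaw-y)]
    return np.round(r,4)
E
python3 - <<'E'
from h import *
z=np.load('wrist0.npz'); print(z['R'],z['camera_matrix'])
z=np.load('top0.npz');W=cloud(z['d'],z)
for px in [(210,390),(254,397),(250,253)]: print(W[px])
print(rel([0.545,-0.16,0.25],0.2)); print(rel([0.545,0.14,0.25],0.3,[0.545,-0.16,0.25],0.2))
E
```

```text
[[ 0.39175128 -0.92007016 -0.00135661]
 [-0.88736562 -0.37821502  0.26369615]
 [-0.24313205 -0.10209949 -0.96460484]] [[400.22614899   0.         324.37144194]
 [  0.         400.22614899 232.7290615 ]
 [  0.           0.           1.        ]]
[ 0.6304626  -0.15249823  0.01126331]
[ 0.53240433 -0.16386711  0.01787896]
[0.53783163 0.14125498 0.05158052]
[ 0.4386 -0.1642 -0.0233  0.2028]
[ 0.0596 -0.294  -0.     -0.1   ]
```

View pics/wrist0.png

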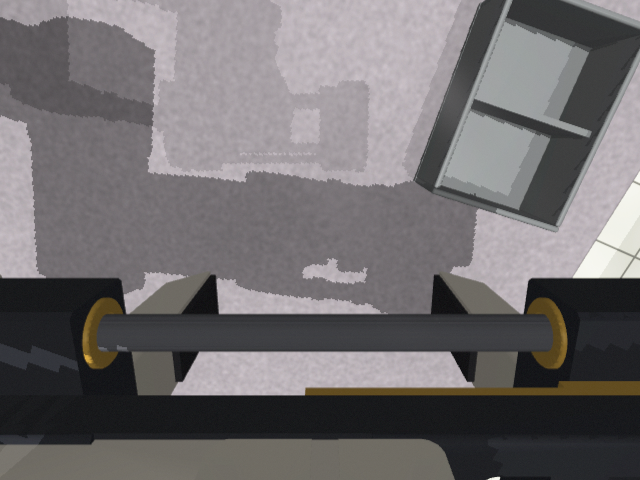

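Request:
{"api": "apply_moves", "payload": {
  "plan": [
    {"tx": 0.055, "ty": -0.02, "tz": -0.02, "yaw": 0.03, "grip": 1},
    {"tx": 0.11, "ty": -0.04, "tz": -0.023, "yaw": 0.06, "grip": 1},
    {"tx": 0.165, "ty": -0.06, "tz": -0.023, "yaw": 0.09, "grip": 1},
    {"tx": 0.22, "ty": -0.08, "tz": -0.023, "yaw": 0.12, "grip": 1},
    {"tx": 0.275, "ty": -0.1, "tz": -0.023, "yaw": 0.15, "grip": 1},
    {"tx": 0.33, "ty": -0.12, "tz": -0.023, "yaw": 0.18, "grip": 1},
    {"tx": 0.385, "ty": -0.145, "tz": -0.023, "yaw": 0.2, "grip": 1},
    {"tx": 0.43, "ty": -0.164, "tz": -0.023, "yaw": 0.203, "grip": 1}
  ]
}}

```text
time: 1.45
tool_pos: [0.5384, -0.1616, 0.2498]
tool_rot: [3.141, -0.0, 0.201]
contact_force: [-0.1, -0.9, -0.2]
opening: 0.0916
```

Request:
{"api": "apply_moves", "payload": {
  "plan": [
    {"tx": 0, "ty": 0, "tz": 0, "yaw": 0, "grip": 1},
    {"tx": 0, "ty": 0, "tz": 0, "yaw": 0, "grip": 1}
  ]
}}

```text
time: 1.7
tool_pos: [0.5367, -0.1638, 0.2495]
tool_rot: [3.141, 0.001, 0.2]
contact_force: [-0.3, -1.4, -0.1]
opening: 0.0921
```

```bash
cat > look.py <<'E'
from h import *
import sys
n=sys.argv[1]
c=robot.get_calibration('wrist'); p,d=robot.read_camera('wrist'); s=robot.observe()
save(n+'.png',p); np.savez(n+'.npz',p=p,d=d,**{k:np.array(v) for k,v in c.items()})
W=cloud(d,c)
print(s['time'],s['tool_pos'].round(4),s['tool_rot'].round(4),s['contact_force'].round(2))
for l in ['relay_center','socket_a_mouth','socket_a_lever_pad','socket_a']:
    for r in robot.tip_of(l,'wrist'):
        px=np.round(r['pixel']).astype(int); print(l,px,round(r['confidence'],2),W[px[0],px[1]].round(4))
E
python3 look.py wB
```

```text
1.75 [ 0.5364 -0.1643  0.2496] [3.1414e+00 6.0000e-04 1.9900e-01] [0.1  0.09 0.05]
socket_a_mouth [326 407] 0.85 [ 0.5684 -0.1742  0.3314]
socket_a_lever_pad [394 401] 0.96 [ 0.5597 -0.1731  0.3422]
socket_a [106 322] 0.92 [ 0.6182 -0.1445  0.0483]
socket_a [290 395] 0.66 [ 0.4702 -0.244   0.0596]
```

View pics/wB.png

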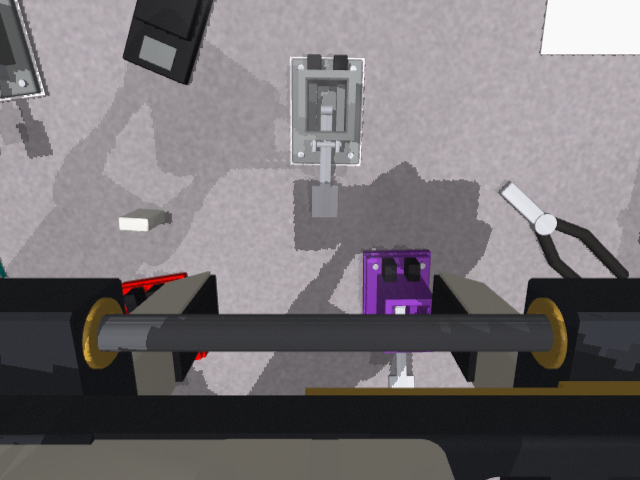

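Wrist view shows socket_b's mouth at about (col 326, row 106), with the steel nose up inside it and its pad at (324, 200), low. The purple look-alike is at (397, 290). Next I measure B from the depth cloud.

```bash
cat > fit.py <<'E'
from h import *
import sys
n=sys.argv[1]; cx,cy=float(sys.argv[2]),float(sys.argv[3])
z=np.load(n+'.npz');W=cloud(z['d'],z).reshape(-1,3)
W=W[np.isfinite(W).all(1)]
m=(np.hypot(W[:,0]-cx,W[:,1]-cy)<0.13)&(W[:,2]<0.12); Q=W[m]
tab=np.median(Q[Q[:,2]<0.006][:,2]); print('table',tab.round(4))
near=Q[np.hypot(Q[:,0]-cx,Q[:,1]-cy)<0.05]
h,e=np.histogram(near[:,2],bins=np.arange(-.01,.11,.002))
print([(round(e[i],3),int(h[i])) for i in range(len(h)) if h[i]>15])
zmax=np.median(np.sort(near[:,2])[-200:]); print('rim',zmax)
zr=float(sys.argv[4]) if len(sys.argv)>4 else zmax
R=near[abs(near[:,2]-zr)<0.004]
print('rimz',np.median(R[:,2]),len(R))
for name,S in [('rim',R)]:
    r=cv2.minAreaRect((S[:,:2]*1000).astype(np.float32)); print(name,r)
E
python3 fit.py wB 0.615 -0.15
```

```text
table -0.0007
[(np.float64(-0.004), 116), (np.float64(-0.002), 1198), (np.float64(0.0), 380), (np.float64(0.002), 156), (np.float64(0.006), 16), (np.float64(0.008), 1158), (np.float64(0.01), 1438), (np.float64(0.012), 127), (np.float64(0.014), 35), (np.float64(0.028), 53), (np.float64(0.03), 583), (np.float64(0.032), 758), (np.float64(0.034), 158), (np.float64(0.036), 68), (np.float64(0.038), 144), (np.float64(0.04), 168), (np.float64(0.042), 34), (np.float64(0.044), 28), (np.float64(0.046), 48), (np.float64(0.048), 74), (np.float64(0.064), 24), (np.float64(0.066), 22), (np.float64(0.068), 24), (np.float64(0.07), 54), (np.float64(0.072), 822), (np.float64(0.074), 1086), (np.float64(0.076), 19)]
rim 0.07539041532563015
rimz 0.07415033353443101 1957
rim ((618.7108764648438, -148.4911346435547), (53.08893966674805, 44.378475189208984), 10.501322746276855)
```

Request:
{"api": "apply_moves", "payload": {
  "plan": [
    {"tx": 0.007, "ty": -0.037, "tz": 0, "yaw": -0.012, "grip": 1},
    {"tx": 0.015, "ty": -0.075, "tz": 0, "yaw": -0.025, "grip": 1},
    {"tx": 0.023, "ty": -0.112, "tz": 0, "yaw": -0.037, "grip": 1},
    {"tx": 0.03, "ty": -0.15, "tz": 0, "yaw": -0.05, "grip": 1},
    {"tx": 0.037, "ty": -0.187, "tz": 0, "yaw": -0.062, "grip": 1},
    {"tx": 0.045, "ty": -0.225, "tz": 0, "yaw": -0.075, "grip": 1},
    {"tx": 0.052, "ty": -0.262, "tz": 0, "yaw": -0.09, "grip": 1},
    {"tx": 0.06, "ty": -0.294, "tz": 0, "yaw": -0.1, "grip": 1}
  ]
}}

```text
time: 2.95
tool_pos: [0.5374, 0.1371, 0.25]
tool_rot: [3.141, -0.0, 0.299]
contact_force: [-0.2, 0.4, -0.4]
opening: 0.0916
```

Request:
{"api": "apply_moves", "payload": {
  "plan": [
    {"tx": 0, "ty": 0, "tz": 0, "yaw": 0, "grip": 1},
    {"tx": 0, "ty": 0, "tz": 0, "yaw": 0, "grip": -1}
  ]
}}

```text
time: 3.2
tool_pos: [0.5376, 0.1355, 0.2497]
tool_rot: [3.141, 0.0, 0.299]
contact_force: [0.5, 0.7, -0.3]
opening: 0.086
```

```bash
python3 look.py wA; python3 fit.py wA 0.615 0.165
```

```text
3.25 [0.5376 0.1353 0.2497] [3.1411e+00 1.0000e-04 2.9850e-01] [-0.63 -0.7   0.27]
relay_center [103 319] 0.78 [0.6173 0.1653 0.0797]
relay_center [277 415] 0.59 [0.484  0.021  0.0167]
socket_a_lever_pad [382 227] 0.63 [0.3355 0.1765 0.0587]
socket_a_lever_pad [206 320] 0.57 [0.5342 0.1394 0.0534]
socket_a_lever_pad [284 598] 0.38 [0.589  0.0887 0.3243]
socket_a [282 222] 0.9 [0.5299 0.179  0.2504]
socket_a [199  28] 0.79 [0.4572 0.4013 0.038 ]
socket_a [375 410] 0.61 [ 0.3899 -0.0018  0.0465]
socket_a [199 609] 0.56 [ 0.6174 -0.126   0.0266]
table -0.0007
[(np.float64(-0.004), 105), (np.float64(-0.002), 1181), (np.float64(0.0), 278), (np.float64(0.002), 59), (np.float64(0.004), 177), (np.float64(0.01), 536), (np.float64(0.012), 1471), (np.float64(0.014), 170), (np.float64(0.016), 38), (np.float64(0.032), 114), (np.float64(0.034), 392), (np.float64(0.036), 139), (np.float64(0.038), 108), (np.float64(0.04), 136), (np.float64(0.042), 132), (np.float64(0.044), 18), (np.float64(0.066), 25), (np.float64(0.068), 24), (np.float64(0.072), 33), (np.float64(0.074), 535), (np.float64(0.076), 1758), (np.float64(0.078), 1367), (np.float64(0.08), 79)]
rim 0.07990437685916961
rimz 0.07776219893581525 3269
rim ((617.7158203125, 167.09194946289062), (53.03135681152344, 45.03065490722656), 18.66159439086914)
```

View pics/wA.png

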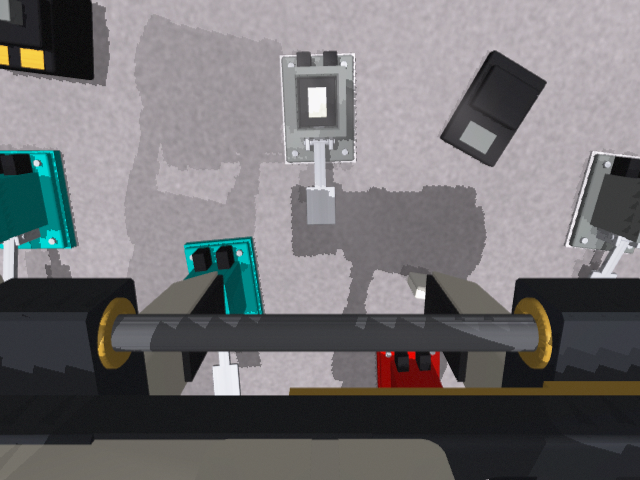

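Relay sits at (319, 103) in socket_a, which is centred at (0.618, 0.167) with yaw 0.326. Its pad is at (320, 206), raised. Everything matches the given sizes, so next I go over the pad with fingers shut.

```bash
python3 - <<'E'
from h import *
print(rel([0.5324,0.1383,0.085],0.3257), robot.observe()['opening'])
E
```

```text
[-0.0043 -0.0042  0.1648 -0.0274] 0.06615790012998858
```

Request:
{"api": "apply_moves", "payload": {
  "plan": [
    {"tx": -0.004, "ty": -0.004, "tz": 0, "yaw": -0.027, "grip": -1},
    {"tx": -0.004, "ty": -0.004, "tz": 0.02, "yaw": -0.027, "grip": -1},
    {"tx": -0.004, "ty": -0.004, "tz": 0.06, "yaw": -0.027, "grip": -1},
    {"tx": -0.004, "ty": -0.004, "tz": 0.1, "yaw": -0.027, "grip": -1},
    {"tx": -0.004, "ty": -0.004, "tz": 0.14, "yaw": -0.027, "grip": -1},
    {"tx": -0.004, "ty": -0.004, "tz": 0.16, "yaw": -0.027, "grip": -1},
    {"tx": -0.004, "ty": -0.004, "tz": 0.165, "yaw": -0.027, "grip": -1},
    {"tx": -0.004, "ty": -0.004, "tz": 0.165, "yaw": -0.027, "grip": -1}
  ]
}}

```text
time: 4.45
tool_pos: [0.5328, 0.1392, 0.0852]
tool_rot: [3.141, -0.001, 0.327]
contact_force: [-0.4, -0.6, 0.3]
opening: 0.0005
```

Request:
{"api": "apply_moves", "payload": {
  "plan": [
    {"tz": 0.006, "grip": -1},
    {"tz": 0.012, "grip": -1},
    {"tz": 0.018, "grip": -1},
    {"tz": 0.023, "grip": -1},
    {"tz": 0.027, "grip": -1},
    {"tz": 0.031, "grip": -1},
    {"tz": 0.035, "grip": -1},
    {"tz": 0.039, "grip": -1}
  ]
}}

```text
schema error: expected keys tx, ty, tz, yaw, grip
```

Request:
{"api": "apply_moves", "payload": {
  "plan": [
    {"tz": 0.003, "grip": -1},
    {"tz": 0.006, "grip": -1},
    {"tz": 0.009, "grip": -1},
    {"tz": 0.012, "grip": -1},
    {"tz": 0.014, "grip": -1},
    {"tz": 0.016, "grip": -1}
  ]
}}

```text
schema error: expected keys tx, ty, tz, yaw, grip
```

Request:
{"api": "apply_moves", "payload": {
  "plan": [
    {"tx": 0, "ty": 0, "yaw": 0, "tz": 0.006, "grip": -1},
    {"tx": 0, "ty": 0, "yaw": 0, "tz": 0.012, "grip": -1},
    {"tx": 0, "ty": 0, "yaw": 0, "tz": 0.018, "grip": -1},
    {"tx": 0, "ty": 0, "yaw": 0, "tz": 0.023, "grip": -1},
    {"tx": 0, "ty": 0, "yaw": 0, "tz": 0.027, "grip": -1},
    {"tx": 0, "ty": 0, "yaw": 0, "tz": 0.031, "grip": -1},
    {"tx": 0, "ty": 0, "yaw": 0, "tz": 0.035, "grip": -1},
    {"tx": 0, "ty": 0, "yaw": 0, "tz": 0.039, "grip": -1}
  ]
}}

```text
time: 5.45
tool_pos: [0.5324, 0.1391, 0.0456]
tool_rot: [3.141, 0.0, 0.327]
contact_force: [-2.4, -1.8, 2.9]
opening: 0.0001
```

Request:
{"api": "apply_moves", "payload": {
  "plan": [
    {"tx": 0, "ty": 0, "yaw": 0, "tz": 0.003, "grip": -1},
    {"tx": 0, "ty": 0, "yaw": 0, "tz": 0.006, "grip": -1},
    {"tx": 0, "ty": 0, "yaw": 0, "tz": 0.009, "grip": -1},
    {"tx": 0, "ty": 0, "yaw": 0, "tz": 0.012, "grip": -1},
    {"tx": 0, "ty": 0, "yaw": 0, "tz": 0.014, "grip": -1},
    {"tx": 0, "ty": 0, "yaw": 0, "tz": 0.016, "grip": -1}
  ]
}}

```text
time: 6.2
tool_pos: [0.5328, 0.1392, 0.0297]
tool_rot: [3.141, -0.001, 0.327]
contact_force: [-1.9, 0.3, 5.5]
opening: 0.0007
```

Request:
{"api": "apply_moves", "payload": {
  "plan": [
    {"tx": 0, "ty": 0, "yaw": 0, "tz": 0.0015, "grip": -1},
    {"tx": 0, "ty": 0, "yaw": 0, "tz": 0.003, "grip": -1},
    {"tx": 0, "ty": 0, "yaw": 0, "tz": 0.004, "grip": -1}
  ]
}}

```text
time: 6.58
tool_pos: [0.5332, 0.1393, 0.0259]
tool_rot: [3.141, -0.002, 0.327]
contact_force: [1.2, 0.6, 4.3]
opening: 0.0002
```

Request:
{"api": "apply_moves", "payload": {
  "plan": [
    {"tx": 0, "ty": 0, "yaw": 0, "tz": 0.001, "grip": -1},
    {"tx": 0, "ty": 0, "yaw": 0, "tz": 0.001, "grip": -1}
  ]
}}

```text
time: 6.82
tool_pos: [0.5333, 0.1393, 0.0249]
tool_rot: [3.141, -0.002, 0.327]
contact_force: [1.7, -0.2, 4.1]
opening: 0.0004
```

Request:
{"api": "apply_moves", "payload": {
  "plan": [
    {"tx": 0, "ty": 0, "yaw": 0, "tz": 0.001, "grip": -1},
    {"tx": 0, "ty": 0, "yaw": 0, "tz": 0.001, "grip": -1}
  ]
}}

```text
time: 7.08
tool_pos: [0.5334, 0.1393, 0.024]
tool_rot: [3.141, -0.002, 0.327]
contact_force: [2.1, 1.6, 4.7]
opening: 0.0005
```

Request:
{"api": "apply_moves", "payload": {
  "plan": [
    {"tx": 0, "ty": 0, "yaw": 0, "tz": 0.001, "grip": -1},
    {"tx": 0, "ty": 0, "yaw": 0, "tz": 0.001, "grip": -1}
  ]
}}

```text
time: 7.32
tool_pos: [0.5333, 0.1392, 0.023]
tool_rot: [3.141, -0.002, 0.327]
contact_force: [2.0, 0.9, 4.5]
opening: 0.0005
```

Request:
{"api": "apply_moves", "payload": {
  "plan": [
    {"tx": 0, "ty": 0, "yaw": 0, "tz": 0.001, "grip": -1},
    {"tx": 0, "ty": 0, "yaw": 0, "tz": 0.001, "grip": -1}
  ]
}}

```text
time: 7.58
tool_pos: [0.5335, 0.1393, 0.0226]
tool_rot: [3.141, -0.002, 0.327]
contact_force: [0.5, 1.1, 10.0]
opening: 0.0003
```

Request:
{"api": "apply_moves", "payload": {
  "plan": [
    {"tx": 0, "ty": 0, "yaw": 0, "tz": 0.0005, "grip": -1},
    {"tx": 0, "ty": 0, "yaw": 0, "tz": 0.0005, "grip": -1}
  ]
}}

```text
time: 7.82
tool_pos: [0.5336, 0.1393, 0.0225]
tool_rot: [3.141, -0.003, 0.327]
contact_force: [0.2, 0.6, 12.8]
opening: 0.0004
```

Lever resistance was about 4.5 N through the swing, then rose sharply to 12.8 N at a TCP height of 22.5 mm, which I take as the hard stop. Next I back off and look.

Request:
{"api": "apply_moves", "payload": {
  "plan": [
    {"tx": 0, "ty": 0, "yaw": 0, "tz": -0.01, "grip": -1},
    {"tx": 0, "ty": 0, "yaw": 0, "tz": -0.04, "grip": -1},
    {"tx": 0, "ty": 0, "yaw": 0, "tz": -0.09, "grip": -1},
    {"tx": 0, "ty": 0, "yaw": 0, "tz": -0.14, "grip": 0.2},
    {"tx": 0, "ty": 0, "yaw": 0, "tz": -0.17, "grip": 0.2},
    {"tx": 0, "ty": 0, "yaw": 0, "tz": -0.18, "grip": 0.2},
    {"tx": 0, "ty": 0, "yaw": 0, "tz": -0.18, "grip": 0.2}
  ]
}}

```text
time: 8.7
tool_pos: [0.5321, 0.139, 0.2005]
tool_rot: [-3.142, 0.001, 0.327]
contact_force: [-0.3, -0.3, 0.4]
opening: 0.0358
```

```bash
python3 look.py wA2; python3 fit.py wA2 0.615 0.165 0.077;  python3 fit.py wA2 0.615 0.165; python3 - <<'E'
from h import *
z=np.load('wA2.npz'); save('wA2c.png',z['p'][0:270,200:440],3 if 0 else 2.2)
E
```

```text
8.75 [0.5318 0.139  0.1997] [-3.1412e+00  2.7000e-03  3.2680e-01] [-0.18 -0.06 -0.31]
relay_center [ 91 328] 0.96 [0.6167 0.1663 0.0969]
socket_a_lever_pad [206 327] 0.79 [0.5334 0.138  0.0195]
table -0.0007
[(np.float64(-0.004), 121), (np.float64(-0.002), 1561), (np.float64(0.0), 330), (np.float64(0.002), 82), (np.float64(0.004), 243), (np.float64(0.01), 613), (np.float64(0.012), 1865), (np.float64(0.014), 159), (np.float64(0.016), 32), (np.float64(0.03), 57), (np.float64(0.032), 222), (np.float64(0.034), 492), (np.float64(0.036), 184), (np.float64(0.038), 68), (np.float64(0.04), 38), (np.float64(0.042), 116), (np.float64(0.062), 26), (np.float64(0.066), 33), (np.float64(0.068), 17), (np.float64(0.07), 59), (np.float64(0.072), 31), (np.float64(0.074), 642), (np.float64(0.076), 1821), (np.float64(0.078), 95), (np.float64(0.08), 25), (np.float64(0.082), 16), (np.float64(0.084), 26), (np.float64(0.086), 18), (np.float64(0.088), 24), (np.float64(0.09), 27), (np.float64(0.092), 493), (np.float64(0.094), 1062), (np.float64(0.096), 1053), (np.float64(0.098), 160)]
rim 0.09822269710997887
r
[... 473 characters left out ...]
036), 184), (np.float64(0.038), 68), (np.float64(0.04), 38), (np.float64(0.042), 116), (np.float64(0.062), 26), (np.float64(0.066), 33), (np.float64(0.068), 17), (np.float64(0.07), 59), (np.float64(0.072), 31), (np.float64(0.074), 642), (np.float64(0.076), 1821), (np.float64(0.078), 95), (np.float64(0.08), 25), (np.float64(0.082), 16), (np.float64(0.084), 26), (np.float64(0.086), 18), (np.float64(0.088), 24), (np.float64(0.09), 27), (np.float64(0.092), 493), (np.float64(0.094), 1062), (np.float64(0.096), 1053), (np.float64(0.098), 160)]
rim 0.09822269710997887
rimz 0.09622265754564888 2160
rim ((620.47802734375, 167.99932861328125), (35.41633605957031, 27.67511749267578), 17.680509567260742)
```

View pics/wA2c.png

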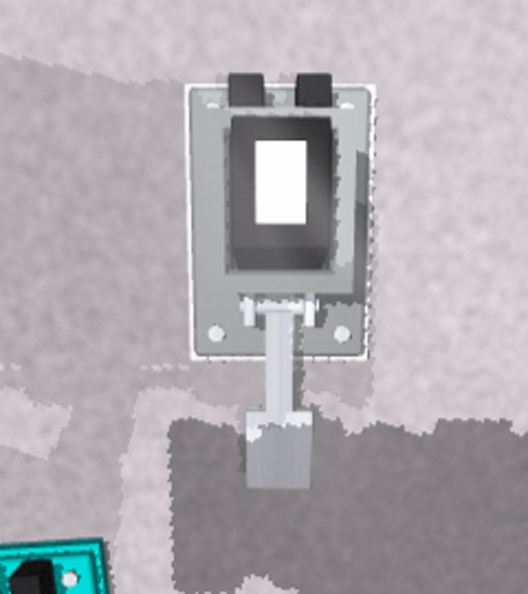

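```bash
python3 - <<'E'
from h import *
z=np.load('wA2.npz');W=cloud(z['d'],z).reshape(-1,3);W=W[np.isfinite(W).all(1)]
c,s=np.cos(.3258),np.sin(.3258)
dx,dy=W[:,0]-.6177,W[:,1]-.1671
u=c*dx+s*dy;v=-s*dx+c*dy
m=(abs(u)<.022)&(abs(v)<.017)&(W[:,2]>.089)&(W[:,2]<.102)
A=np.c_[u[m],v[m],np.ones(m.sum())];r=np.linalg.lstsq(A,W[m,2],rcond=None)[0]
print(r, np.percentile(u[m],[1,50,99]),np.percentile(v[m],[1,50,99]))
m=(abs(u)<.026)&(abs(v)<.023)&(abs(W[:,2]-.0766)<.004)
A=np.c_[u[m],v[m],np.ones(m.sum())];print(np.linalg.lstsq(A,W[m,2],rcond=None)[0])
print(rel([.6190,.1675,.14],.3258))
E
```

```text
[-0.11561173 -0.00040886  0.0959656 ] [-0.01469706  0.00350228  0.02095375] [-0.01356913  0.00012652  0.01371018]
[ 0.00248335 -0.00057332  0.07654226]
[0.0915 0.001  0.0598 0.001 ]
```

The relay is up: its top is about 96 mm high and leans about 0.115 rad lengthwise on the nose. The pad is at 20 mm (the 15 mm bottom plus the shim). Next I grasp across its 28 mm.

Request:
{"api": "apply_moves", "payload": {
  "plan": [
    {"tx": 0.045, "ty": 0.001, "tz": 0.0, "yaw": 0.001, "grip": 0.2},
    {"tx": 0.092, "ty": 0.001, "tz": 0.01, "yaw": 0.001, "grip": 0.2},
    {"tx": 0.092, "ty": 0.001, "tz": 0.05, "yaw": 0.001, "grip": 0.2},
    {"tx": 0.092, "ty": 0.001, "tz": 0.075, "yaw": 0.001, "grip": 0.2},
    {"tx": 0.092, "ty": 0.001, "tz": 0.09, "yaw": 0.001, "grip": 0.2},
    {"tx": 0.092, "ty": 0.001, "tz": 0.09, "yaw": 0.001, "grip": 0.2},
    {"tx": 0.092, "ty": 0.001, "tz": 0.09, "yaw": 0.001, "grip": 0.2}
  ]
}}

```text
time: 9.82
tool_pos: [0.6207, 0.1678, 0.1124]
tool_rot: [3.141, -0.002, 0.326]
contact_force: [1.0, -0.1, 1.1]
opening: 0.0552
```

```bash
python3 - <<'E'
from h import *
s=robot.observe();print(s['tool_pos'],s['tool_rot'][2],rel([.6196,.1677,.0800],.3258))
E
```

```text
[0.62072277 0.16779075 0.11238958] 0.3258030098567488 [-0.0011 -0.0003  0.0324  0.    ]
```

Request:
{"api": "apply_moves", "payload": {
  "plan": [
    {"tx": -0.001, "ty": 0, "tz": 0.01, "yaw": 0, "grip": 0.2},
    {"tx": -0.001, "ty": 0, "tz": 0.02, "yaw": 0, "grip": 0.2},
    {"tx": -0.001, "ty": 0, "tz": 0.028, "yaw": 0, "grip": 0.2},
    {"tx": -0.001, "ty": 0, "tz": 0.031, "yaw": 0, "grip": 0.2},
    {"tx": -0.001, "ty": 0, "tz": 0.031, "yaw": 0, "grip": 0.2}
  ]
}}

```text
time: 10.45
tool_pos: [0.619, 0.1674, 0.0799]
tool_rot: [-3.142, 0.001, 0.326]
contact_force: [-0.1, -0.1, -0.4]
opening: 0.0551
```

Request:
{"api": "apply_moves", "payload": {
  "plan": [
    {"tx": 0, "ty": 0, "tz": 0, "yaw": 0, "grip": -0.2},
    {"tx": 0, "ty": 0, "tz": 0, "yaw": 0, "grip": -0.6},
    {"tx": 0, "ty": 0, "tz": 0, "yaw": 0, "grip": -0.6},
    {"tx": 0, "ty": 0, "tz": 0, "yaw": 0, "grip": -0.6},
    {"tx": 0, "ty": 0, "tz": 0, "yaw": 0, "grip": -0.6}
  ],
  "force": 12
}}

```text
time: 11.08
tool_pos: [0.6192, 0.1675, 0.0804]
tool_rot: [3.142, -0.0, 0.326]
contact_force: [-0.2, -0.5, 1.1]
opening: 0.0278
```

Request:
{"api": "apply_moves", "payload": {
  "plan": [
    {"tx": 0, "ty": 0, "tz": -0.005, "yaw": 0, "grip": -0.6},
    {"tx": 0, "ty": 0, "tz": -0.012, "yaw": 0, "grip": -0.6},
    {"tx": 0, "ty": 0, "tz": -0.022, "yaw": 0, "grip": -0.6},
    {"tx": 0, "ty": 0, "tz": -0.035, "yaw": 0, "grip": -0.6},
    {"tx": 0, "ty": 0, "tz": -0.055, "yaw": 0, "grip": -0.6},
    {"tx": 0, "ty": 0, "tz": -0.08, "yaw": 0, "grip": -0.6},
    {"tx": 0, "ty": 0, "tz": -0.1, "yaw": 0, "grip": -0.6},
    {"tx": 0, "ty": 0, "tz": -0.1, "yaw": 0, "grip": -0.6}
  ]
}}

```text
time: 12.08
tool_pos: [0.6199, 0.1676, 0.1828]
tool_rot: [3.141, -0.004, 0.326]
contact_force: [-0.8, 0.6, -1.4]
opening: 0.0281
```

```bash
python3 - <<'E'
from h import *
for n in ['scene']:
    p,d=robot.read_camera(n); save('s2.png',p[180:380,220:480],3)
c=robot.get_calibration('wrist');p,d=robot.read_camera('wrist');save('w3.png',p);np.savez('w3.npz',p=p,d=d,**{k:np.array(v) for k,v in c.items()})
# target: same offset in B
yB=np.deg2rad(10.5)
o=robot.observe();print(o['tool_pos'],o['tool_rot'][2],o['opening'],o['contact_force'])
u=.0016
t=[.6187+u*np.cos(yB),-.1485+u*np.sin(yB)]
print(t,rel([*t,.18],yB))
E
```

```text
[0.61866254 0.16733258 0.1799675 ] 0.32584447360729807 0.027691302583168043 [-0.79054814 -0.01201626 -1.30479969]
[np.float64(0.6202732078521024), np.float64(-0.14820842315921257)] [-0.0995  0.2995 -0.      0.1426]
```

View pics/s2.png

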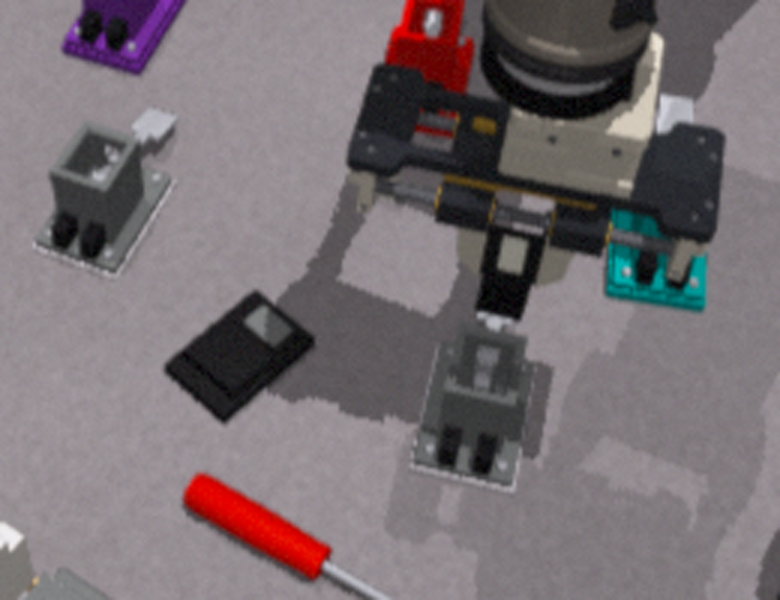

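View pics/w3.png

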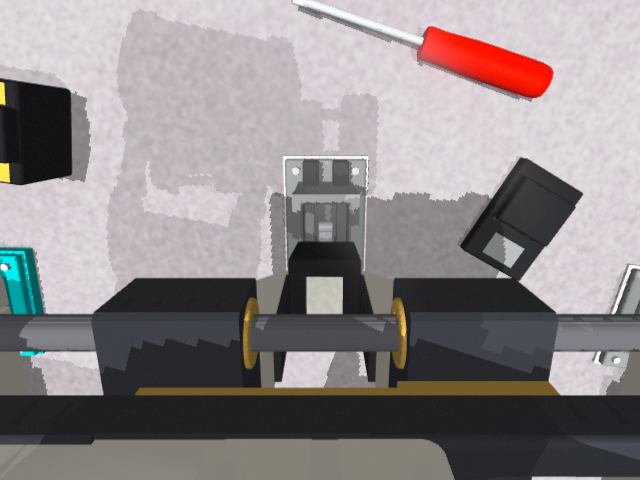

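The relay is held and clear of socket_a: its label is at (324, 295) in the wrist view and socket_a is now empty. I check how it hangs in the grip.

```bash
python3 - <<'E'
from h import *
z=np.load('w3.npz');W=cloud(z['d'],z).reshape(-1,3);C=z['p'].reshape(-1,3);g=np.isfinite(W).all(1);W=W[g]
y=.3258;c,s=np.cos(y),np.sin(y)
dx,dy=W[:,0]-.6187,W[:,1]-.1673
u=c*dx+s*dy;v=-s*dx+c*dy
m=(abs(u)<.03)&(abs(v)<.012)&(W[:,2]>.14)&(W[:,2]<.215)
h,e=np.histogram(W[m,2],bins=np.arange(.14,.216,.004));print(list(zip(e.round(3),h)))
m2=m&(W[:,2]>.188)&(W[:,2]<.205)
A=np.c_[u[m2],v[m2],np.ones(m2.sum())];print(np.linalg.lstsq(A,W[m2,2],rcond=None)[0],np.percentile(u[m2],[1,50,99]),np.percentile(v[m2],[1,99]))
m3=m&(W[:,2]<.186);
if m3.sum()>30:
  A=np.c_[W[m3,2],np.ones(m3.sum())];print('front',np.linalg.lstsq(A,u[m3],rcond=None)[0],m3.sum(),W[m3,2].min())
E
```

```text
[(np.float64(0.14), np.int64(0)), (np.float64(0.144), np.int64(0)), (np.float64(0.148), np.int64(36)), (np.float64(0.152), np.int64(58)), (np.float64(0.156), np.int64(61)), (np.float64(0.16), np.int64(87)), (np.float64(0.164), np.int64(70)), (np.float64(0.168), np.int64(87)), (np.float64(0.172), np.int64(81)), (np.float64(0.176), np.int64(98)), (np.float64(0.18), np.int64(116)), (np.float64(0.184), np.int64(112)), (np.float64(0.188), np.int64(119)), (np.float64(0.192), np.int64(2424)), (np.float64(0.196), np.int64(1053)), (np.float64(0.2), np.int64(0)), (np.float64(0.204), np.int64(0)), (np.float64(0.208), np.int64(0))]
[-0.16968792 -0.01325454  0.19695719] [-0.00070808  0.01053326  0.02058139] [-0.01172011  0.01170913]
front [ 0.13303479 -0.00514811] 752 0.15032801357426873
```

Request:
{"api": "apply_moves", "payload": {
  "plan": [
    {"tx": -0.008, "ty": 0.024, "tz": 0, "yaw": 0.012, "grip": -0.6},
    {"tx": -0.022, "ty": 0.066, "tz": 0, "yaw": 0.032, "grip": -0.6},
    {"tx": -0.038, "ty": 0.115, "tz": 0, "yaw": 0.055, "grip": -0.6},
    {"tx": -0.054, "ty": 0.165, "tz": 0, "yaw": 0.08, "grip": -0.6},
    {"tx": -0.07, "ty": 0.214, "tz": 0, "yaw": 0.105, "grip": -0.6},
    {"tx": -0.084, "ty": 0.255, "tz": 0, "yaw": 0.125, "grip": -0.6},
    {"tx": -0.094, "ty": 0.284, "tz": 0, "yaw": 0.138, "grip": -0.6},
    {"tx": -0.0986, "ty": 0.2995, "tz": 0, "yaw": 0.1426, "grip": -0.6}
  ]
}}

```text
time: 13.18
tool_pos: [0.6208, -0.1494, 0.1789]
tool_rot: [-3.141, 0.002, 0.181]
contact_force: [-0.5, 0.8, -1.2]
opening: 0.028
```

Request:
{"api": "apply_moves", "payload": {
  "plan": [
    {"tx": 0, "ty": 0, "tz": 0, "yaw": 0, "grip": -0.6},
    {"tx": 0, "ty": 0, "tz": 0, "yaw": 0, "grip": -0.6},
    {"tx": 0, "ty": 0, "tz": 0, "yaw": 0, "grip": -0.6}
  ]
}}

```text
time: 13.55
tool_pos: [0.6216, -0.1465, 0.1802]
tool_rot: [-3.141, 0.0, 0.185]
contact_force: [0.2, -0.8, -1.5]
opening: 0.0276
```

```bash
cat > held.py <<'E'
from h import *
import sys
c=robot.get_calibration('wrist');p,d=robot.read_camera('wrist');n=sys.argv[1];save(n+'.png',p)
o=robot.observe();T=o['tool_pos'];y=o['tool_rot'][2];print(o['time'],T,y,o['opening'],o['contact_force'].round(2))
W=cloud(d,c).reshape(-1,3);W=W[np.isfinite(W).all(1)]
def uv(c0,y):
    dx,dy=W[:,0]-c0[0],W[:,1]-c0[1];return np.cos(y)*dx+np.sin(y)*dy,-np.sin(y)*dx+np.cos(y)*dy
u,v=uv(T,y);zz=W[:,2]-T[2]
m=(abs(u)<.03)&(abs(v)<.012)&(zz>-.035)&(zz<.006)
if m.sum()>20:
  A=np.c_[zz[m],np.ones(m.sum())];print('front face u=a*dz+b',np.linalg.lstsq(A,u[m],rcond=None)[0],m.sum(),'bottom dz',np.percentile(zz[m],1))
m=(abs(u)<.012)&(abs(v)<.011)&(zz>.008)&(zz<.03)
A=np.c_[u[m],v[m],np.ones(m.sum())];print('top',np.linalg.lstsq(A,zz[m],rcond=None)[0],m.sum())
yB=np.deg2rad(10.5);tu=np.array(T[:2])-[.6187,-.1485]
print('TCP in B: u %.4f v %.4f'%(np.cos(yB)*tu[0]+np.sin(yB)*tu[1],-np.sin(yB)*tu[0]+np.cos(yB)*tu[1]),'dyaw',y-yB)
u,v=uv([.6187,-.1485],yB)
m=(u>.015)&(u<.032)&(abs(v)<.026)&(abs(W[:,2]-.0745)<.003);print('rimB z',np.median(W[m,2]),'u',np.percentile(u[m],[1,99]),'v',np.percentile(v[m],[1,99]),m.sum())
E
python3 held.py w4
```

```text
13.6 [ 0.6216416  -0.14667472  0.1802952 ] 0.1847715599511457 0.02781391013438977 [-0.25 -0.47 -0.99]
front face u=a*dz+b [0.13366035 0.0183733 ] 781 bottom dz -0.030228063535871076
top [-0.13367385 -0.00686295  0.01558729] 1932
TCP in B: u 0.0032 v 0.0013 dyaw 0.0015119884917410842
rimB z 0.07408631531827817 u [0.01530799 0.02652275] v [-0.02159105  0.02254123] 836
```

View pics/w4.png

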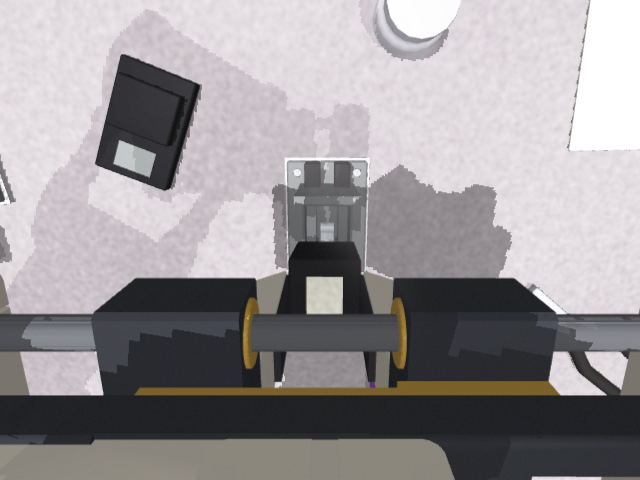

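Request:
{"api": "apply_moves", "payload": {
  "plan": [
    {"tx": 0, "ty": 0.001, "tz": 0.02, "yaw": 0, "grip": -0.6},
    {"tx": 0, "ty": 0.001, "tz": 0.045, "yaw": 0, "grip": -0.6},
    {"tx": 0, "ty": 0.001, "tz": 0.062, "yaw": 0, "grip": -0.6},
    {"tx": 0, "ty": 0.001, "tz": 0.07, "yaw": 0, "grip": -0.6},
    {"tx": 0, "ty": 0.001, "tz": 0.07, "yaw": 0, "grip": -0.6},
    {"tx": 0, "ty": 0.001, "tz": 0.07, "yaw": 0, "grip": -0.6}
  ]
}}

```text
time: 14.35
tool_pos: [0.6223, -0.149, 0.1111]
tool_rot: [3.141, -0.001, 0.183]
contact_force: [0.1, -0.1, -0.5]
opening: 0.028
```

```bash
python3 held.py w5; python3 - <<'E'
from h import *
p,d=robot.read_camera('scene'); save('s5.png',p[190:290,200:320],6)
E
```

```text
14.4 [ 0.62224182 -0.14906907  0.1112206 ] 0.18321442294302837 0.02764393980054593 [-0.31 -0.47 -0.85]
front face u=a*dz+b [0.13042752 0.0183623 ] 774 bottom dz -0.030085179041915475
top [-0.12648256 -0.01372389  0.01552907] 1947
TCP in B: u 0.0034 v -0.0012 dyaw -4.5148516376242176e-05
rimB z 0.07406472061092412 u [0.01531142 0.02655466] v [-0.02188749  0.02259299] 1531
```

View pics/s5.png

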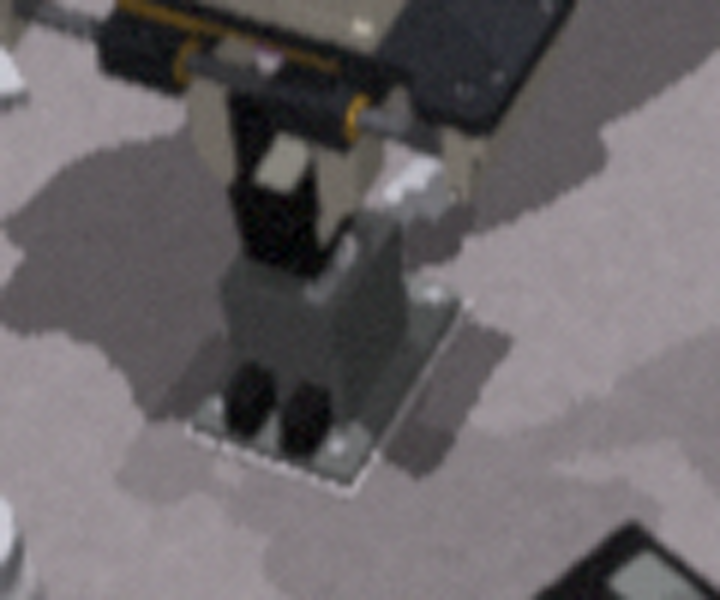

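View pics/w5.png

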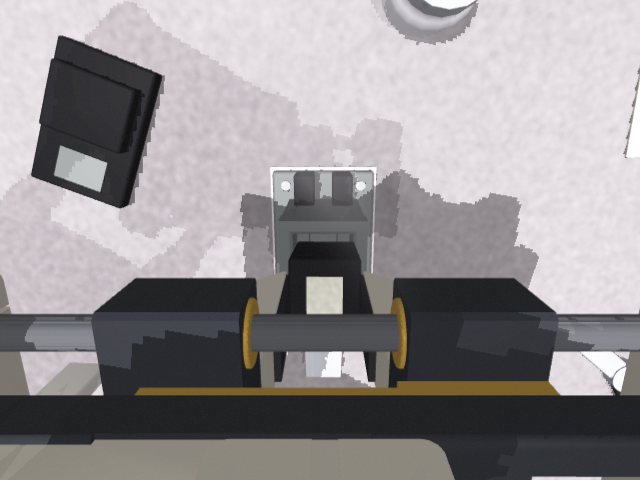

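Request:
{"api": "apply_moves", "payload": {
  "plan": [
    {"tx": -0.0008, "ty": -0.0013, "tz": 0.0, "yaw": 0, "grip": -0.6},
    {"tx": -0.0008, "ty": -0.0013, "tz": 0.003, "yaw": 0, "grip": -0.6},
    {"tx": -0.0008, "ty": -0.0013, "tz": 0.006, "yaw": 0, "grip": -0.6},
    {"tx": -0.0008, "ty": -0.0013, "tz": 0.008, "yaw": 0, "grip": -0.6},
    {"tx": -0.0008, "ty": -0.0013, "tz": 0.01, "yaw": 0, "grip": -0.6}
  ]
}}

```text
time: 15.08
tool_pos: [0.6207, -0.1478, 0.1]
tool_rot: [3.142, 0.0, 0.183]
contact_force: [-0.5, 0.0, 0.2]
opening: 0.028
```

Request:
{"api": "apply_moves", "payload": {
  "plan": [
    {"tx": 0, "ty": 0, "tz": 0.002, "yaw": 0, "grip": -0.6},
    {"tx": 0, "ty": 0, "tz": 0.004, "yaw": 0, "grip": -0.6}
  ]
}}

```text
time: 15.32
tool_pos: [0.6207, -0.1478, 0.0961]
tool_rot: [3.142, -0.0, 0.183]
contact_force: [0.8, -0.8, -0.2]
opening: 0.0278
```

Request:
{"api": "apply_moves", "payload": {
  "plan": [
    {"tx": 0, "ty": 0, "tz": 0.002, "yaw": 0, "grip": -0.6},
    {"tx": 0, "ty": 0, "tz": 0.004, "yaw": 0, "grip": -0.6}
  ]
}}

```text
time: 15.58
tool_pos: [0.6207, -0.1478, 0.0921]
tool_rot: [3.141, -0.0, 0.183]
contact_force: [0.1, 0.1, -1.4]
opening: 0.0278
```

Request:
{"api": "apply_moves", "payload": {
  "plan": [
    {"tx": 0, "ty": 0, "tz": 0.002, "yaw": 0, "grip": -0.6},
    {"tx": 0, "ty": 0, "tz": 0.004, "yaw": 0, "grip": -0.6},
    {"tx": 0, "ty": 0, "tz": 0.006, "yaw": 0, "grip": -0.6}
  ]
}}

```text
time: 15.95
tool_pos: [0.6207, -0.1478, 0.0861]
tool_rot: [3.142, 0.0, 0.183]
contact_force: [-0.0, 0.8, -1.7]
opening: 0.0279
```

Request:
{"api": "apply_moves", "payload": {
  "plan": [
    {"tx": 0, "ty": 0, "tz": 0.002, "yaw": 0, "grip": -0.6},
    {"tx": 0, "ty": 0, "tz": 0.004, "yaw": 0, "grip": -0.6}
  ]
}}

```text
time: 16.2
tool_pos: [0.6207, -0.1478, 0.0821]
tool_rot: [3.141, -0.0, 0.183]
contact_force: [-0.2, 1.1, -1.2]
opening: 0.0282
```

Request:
{"api": "apply_moves", "payload": {
  "plan": [
    {"tx": 0, "ty": 0, "tz": 0.0015, "yaw": 0, "grip": -0.6},
    {"tx": 0, "ty": 0, "tz": 0.003, "yaw": 0, "grip": -0.6},
    {"tx": 0, "ty": 0, "tz": 0.003, "yaw": 0, "grip": -0.6}
  ]
}}

```text
time: 16.58
tool_pos: [0.6204, -0.1478, 0.0791]
tool_rot: [-3.142, 0.001, 0.183]
contact_force: [-2.0, -0.0, -0.2]
opening: 0.0282
```

The relay is about 26 mm into the well with only light contact. I release it, raise the gripper and look.

Request:
{"api": "apply_moves", "payload": {
  "plan": [
    {"tx": 0, "ty": 0, "tz": 0, "yaw": 0, "grip": -0.2},
    {"tx": 0, "ty": 0, "tz": 0, "yaw": 0, "grip": 0},
    {"tx": 0, "ty": 0, "tz": 0, "yaw": 0, "grip": 0},
    {"tx": 0, "ty": 0, "tz": -0.015, "yaw": 0, "grip": 0},
    {"tx": 0, "ty": 0, "tz": -0.05, "yaw": 0, "grip": 0},
    {"tx": -0.04, "ty": 0, "tz": -0.1, "yaw": 0, "grip": 0},
    {"tx": -0.08, "ty": 0, "tz": -0.12, "yaw": 0, "grip": -0.8},
    {"tx": -0.08, "ty": 0, "tz": -0.12, "yaw": 0, "grip": -1}
  ]
}}

```text
time: 17.58
tool_pos: [0.5413, -0.1632, 0.2029]
tool_rot: [3.138, -0.004, 0.182]
contact_force: [0.3, 0.0, 0.3]
opening: 0.0305
```

```bash
python3 look.py wB2; python3 fit.py wB2 0.6187 -0.1485 .0745; cat >top.py <<'E'
from h import *
import sys
z=np.load(sys.argv[1]+'.npz');W=cloud(z['d'],z).reshape(-1,3);W=W[np.isfinite(W).all(1)]
y=.1833;dx,dy=W[:,0]-.6187,W[:,1]+.1485
u=np.cos(y)*dx+np.sin(y)*dy;v=-np.sin(y)*dx+np.cos(y)*dy
m=(abs(u)<.017)&(abs(v)<.012)&(W[:,2]>float(sys.argv[2]))&(W[:,2]<.11)
A=np.c_[u[m],v[m],np.ones(m.sum())];print('top plane',np.linalg.lstsq(A,W[m,2],rcond=None)[0],np.percentile(u[m],[1,99]),np.percentile(v[m],[1,99]))
m=(u>-.105)&(u<-.075)&(abs(v)<.008)&(W[:,2]<.08);print('pad z',np.median(W[m,2]))
save(sys.argv[1]+'c.png',z['p'][0:270,200:440],2.2)
E
python3 top.py wB2 .086
```

```text
17.625 [ 0.5422 -0.1628  0.2015] [ 3.1395 -0.0033  0.1821] [0.64 0.38 0.82]
relay_center [107 325] 0.67 [ 0.6202 -0.1487  0.0927]
socket_a_mouth [399 108] 0.79 [ 0.5575 -0.1213  0.3013]
table -0.0007
[(np.float64(-0.004), 103), (np.float64(-0.002), 1611), (np.float64(0.0), 495), (np.float64(0.002), 169), (np.float64(0.006), 32), (np.float64(0.008), 1008), (np.float64(0.01), 1271), (np.float64(0.012), 94), (np.float64(0.014), 23), (np.float64(0.028), 27), (np.float64(0.03), 319), (np.float64(0.032), 426), (np.float64(0.034), 166), (np.float64(0.036), 36), (np.float64(0.038), 71), (np.float64(0.04), 76), (np.float64(0.044), 23), (np.float64(0.046), 25), (np.float64(0.054), 19), (np.float64(0.056), 17), (np.float64(0.062), 26), (np.float64(0.064), 16), (np.float64(0.066), 16), (np.float64(0.068), 17), (np.float64(0.07), 53), (np.float64(0.072), 1050), (np.float64(0.074), 1323), (np.float64(0.076), 31), (np.float64(0.078), 17), (np.float64(0.084), 34), (np.float64(0.088), 170), (np.float64(0.09), 959), (np.float64(0.092), 1132), (np.float64(0.094), 301)]
rim 0.0946050679739725
rimz 0.07410063071752898 2456
rim ((618.8989868164062, -148.09194946289062), (52.6431770324707, 45.06395721435547), 10.479555130004883)
top plane [-0.10748181 -0.00624052  0.09264194] [-0.01474376  0.0166145 ] [-0.0119343   0.01173277]
pad z 0.019326133611394278
```

View pics/wB2c.png

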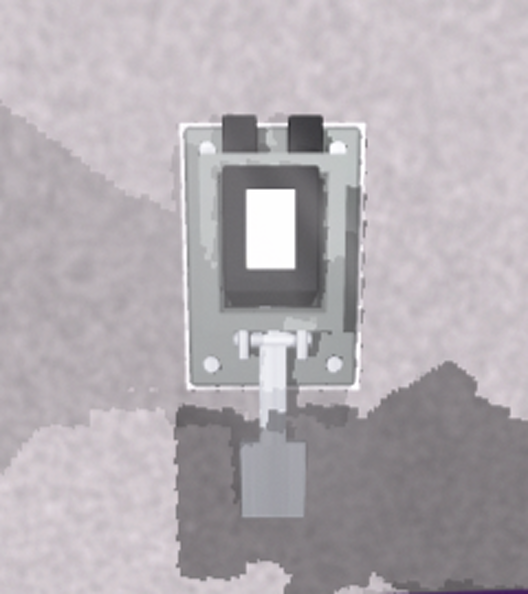

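The relay stands on B's nose the same way it stood in A: top about 93 mm high, lean 0.107, and pad still low at 19 mm. Now I press its top down with the fingers shut.

```bash
python3 - <<'E'
from h import *
o=robot.observe();print(o['tool_pos'],o['opening'],rel([.6159,-.1488,.105],.1833))
E
```

```text
[ 0.54247485 -0.16202815  0.19846271] 0.01056990738495649 [0.0746 0.0004 0.0935 0.0004]
```

Request:
{"api": "apply_moves", "payload": {
  "plan": [
    {"tx": 0.04, "ty": 0, "tz": 0, "yaw": 0, "grip": -1},
    {"tx": 0.0746, "ty": 0, "tz": 0.02, "yaw": 0, "grip": -1},
    {"tx": 0.0746, "ty": 0, "tz": 0.05, "yaw": 0, "grip": -1},
    {"tx": 0.0746, "ty": 0, "tz": 0.075, "yaw": 0, "grip": -1},
    {"tx": 0.0746, "ty": 0, "tz": 0.09, "yaw": 0, "grip": -1},
    {"tx": 0.0746, "ty": 0, "tz": 0.092, "yaw": 0, "grip": -1},
    {"tx": 0.0746, "ty": 0, "tz": 0.092, "yaw": 0, "grip": -1},
    {"tx": 0.0746, "ty": 0, "tz": 0.092, "yaw": 0, "grip": -1}
  ]
}}

```text
time: 18.82
tool_pos: [0.616, -0.149, 0.1084]
tool_rot: [3.14, -0.002, 0.183]
contact_force: [-0.0, -0.0, 0.8]
opening: 0.0006
```

Request:
{"api": "apply_moves", "payload": {
  "plan": [
    {"tx": 0, "ty": 0, "tz": 0.004, "yaw": 0, "grip": -1},
    {"tx": 0, "ty": 0, "tz": 0.008, "yaw": 0, "grip": -1},
    {"tx": 0, "ty": 0, "tz": 0.011, "yaw": 0, "grip": -1},
    {"tx": 0, "ty": 0, "tz": 0.013, "yaw": 0, "grip": -1},
    {"tx": 0, "ty": 0, "tz": 0.015, "yaw": 0, "grip": -1},
    {"tx": 0, "ty": 0, "tz": 0.016, "yaw": 0, "grip": -1}
  ]
}}

```text
time: 19.58
tool_pos: [0.6145, -0.1491, 0.0918]
tool_rot: [3.141, 0.002, 0.183]
contact_force: [-5.7, -0.9, 7.4]
opening: 0.0008
```

Request:
{"api": "apply_moves", "payload": {
  "plan": [
    {"tx": 0, "ty": 0, "tz": 0.001, "yaw": 0, "grip": -1},
    {"tx": 0, "ty": 0, "tz": 0.002, "yaw": 0, "grip": -1}
  ]
}}

```text
time: 19.82
tool_pos: [0.6145, -0.1491, 0.0898]
tool_rot: [3.141, 0.002, 0.183]
contact_force: [-5.7, -1.1, 6.6]
opening: 0.0008
```

Request:
{"api": "apply_moves", "payload": {
  "plan": [
    {"tx": 0, "ty": 0, "tz": 0.0015, "yaw": 0, "grip": -1},
    {"tx": 0, "ty": 0, "tz": 0.003, "yaw": 0, "grip": -1}
  ]
}}

```text
time: 20.08
tool_pos: [0.6146, -0.1491, 0.0868]
tool_rot: [3.141, 0.001, 0.183]
contact_force: [-5.8, -0.4, 6.3]
opening: 0.0004
```

Request:
{"api": "apply_moves", "payload": {
  "plan": [
    {"tx": 0, "ty": 0, "tz": 0.0015, "yaw": 0, "grip": -1},
    {"tx": 0, "ty": 0, "tz": 0.003, "yaw": 0, "grip": -1}
  ]
}}

```text
time: 20.32
tool_pos: [0.6144, -0.1492, 0.0842]
tool_rot: [3.141, 0.002, 0.183]
contact_force: [-6.2, -1.5, 10.5]
opening: 0.0005
```

Request:
{"api": "apply_moves", "payload": {
  "plan": [
    {"tx": 0, "ty": 0, "tz": 0.0015, "yaw": 0, "grip": -1},
    {"tx": 0, "ty": 0, "tz": 0.003, "yaw": 0, "grip": -1}
  ]
}}

```text
time: 20.58
tool_pos: [0.6143, -0.1494, 0.0817]
tool_rot: [3.141, 0.002, 0.183]
contact_force: [-8.6, -1.8, 14.3]
opening: 0.0004
```

Force is climbing (14 N down, 9 N sideways) while still about 5 mm short of home. I back off and look rather than push through.

Request:
{"api": "apply_moves", "payload": {
  "plan": [
    {"tx": 0, "ty": 0, "tz": -0.01, "yaw": 0, "grip": -1},
    {"tx": 0, "ty": 0, "tz": -0.04, "yaw": 0, "grip": -1},
    {"tx": -0.035, "ty": 0, "tz": -0.09, "yaw": 0, "grip": -1},
    {"tx": -0.07, "ty": 0, "tz": -0.115, "yaw": 0, "grip": -1},
    {"tx": -0.07, "ty": 0, "tz": -0.12, "yaw": 0, "grip": -1},
    {"tx": -0.07, "ty": 0, "tz": -0.12, "yaw": 0, "grip": -1}
  ]
}}

```text
time: 21.32
tool_pos: [0.5472, -0.1615, 0.2005]
tool_rot: [3.141, -0.001, 0.183]
contact_force: [-0.3, -0.5, -0.4]
opening: 0.0003
```

```bash
python3 look.py wB3; python3 top.py wB3 .0745
```

```text
21.375 [ 0.5471 -0.1613  0.1996] [-3.1413  0.      0.1833] [-0.05 -0.14 -0.35]
relay_center [117 322] 0.64 [ 0.6194 -0.1459  0.0801]
socket_a [355 148] 0.66 [ 0.3924 -0.0303  0.0437]
top plane [0.01930548 0.00191341 0.08097128] [-0.01638854  0.01685301] [-0.01159352  0.01183156]
pad z 0.040924292969112215
```

View pics/wB3c.png

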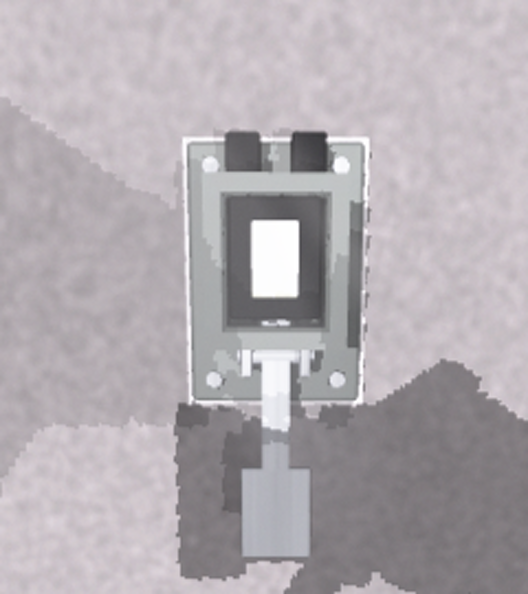

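The relay now stands straight (lean 0.02), with its top about 5 mm short of home and the pad risen to 41 mm. My press point was a little to -x, so I press again nearer the middle, slightly to +x.

```bash
python3 - <<'E'
from h import *
print(rel([.6188+.003,-.1483+.0005,.09],.1833))
E
```

```text
[0.0763 0.0006 0.109  0.0004]
```

Request:
{"api": "apply_moves", "payload": {
  "plan": [
    {"tx": 0.04, "ty": 0, "tz": 0.01, "yaw": 0, "grip": -1},
    {"tx": 0.0763, "ty": 0, "tz": 0.04, "yaw": 0, "grip": -1},
    {"tx": 0.0763, "ty": 0, "tz": 0.075, "yaw": 0, "grip": -1},
    {"tx": 0.0763, "ty": 0, "tz": 0.098, "yaw": 0, "grip": -1},
    {"tx": 0.0763, "ty": 0, "tz": 0.107, "yaw": 0, "grip": -1},
    {"tx": 0.0763, "ty": 0, "tz": 0.109, "yaw": 0, "grip": -1},
    {"tx": 0.0763, "ty": 0, "tz": 0.109, "yaw": 0, "grip": -1}
  ]
}}

```text
time: 22.45
tool_pos: [0.6221, -0.1478, 0.0921]
tool_rot: [3.141, -0.001, 0.183]
contact_force: [1.2, -0.8, 0.1]
opening: 0.0007
```

Request:
{"api": "apply_moves", "payload": {
  "plan": [
    {"tx": 0, "ty": 0, "tz": 0.003, "yaw": 0, "grip": -1},
    {"tx": 0, "ty": 0, "tz": 0.006, "yaw": 0, "grip": -1},
    {"tx": 0, "ty": 0, "tz": 0.008, "yaw": 0, "grip": -1},
    {"tx": 0, "ty": 0, "tz": 0.009, "yaw": 0, "grip": -1}
  ]
}}

```text
time: 22.95
tool_pos: [0.6215, -0.1476, 0.0821]
tool_rot: [3.142, 0.0, 0.183]
contact_force: [-0.0, -0.4, 0.9]
opening: 0.0006
```

Request:
{"api": "apply_moves", "payload": {
  "plan": [
    {"tx": 0, "ty": 0, "tz": 0.001, "yaw": 0, "grip": -1},
    {"tx": 0, "ty": 0, "tz": 0.002, "yaw": 0, "grip": -1}
  ]
}}

```text
time: 23.2
tool_pos: [0.6217, -0.1478, 0.0814]
tool_rot: [3.141, -0.001, 0.183]
contact_force: [-3.4, -0.4, 7.5]
opening: 0.0006
```

Request:
{"api": "apply_moves", "payload": {
  "plan": [
    {"tx": 0, "ty": 0, "tz": 0.001, "yaw": 0, "grip": -1},
    {"tx": 0, "ty": 0, "tz": 0.0015, "yaw": 0, "grip": -1}
  ]
}}

```text
time: 23.45
tool_pos: [0.6217, -0.148, 0.0803]
tool_rot: [3.14, -0.001, 0.183]
contact_force: [-4.4, 0.2, 9.0]
opening: 0.0006
```

Request:
{"api": "apply_moves", "payload": {
  "plan": [
    {"tx": 0, "ty": 0, "tz": 0.001, "yaw": 0, "grip": -1},
    {"tx": 0, "ty": 0, "tz": 0.001, "yaw": 0, "grip": -1}
  ]
}}

```text
time: 23.7
tool_pos: [0.6218, -0.1481, 0.0793]
tool_rot: [3.14, -0.001, 0.183]
contact_force: [-3.9, -0.5, 8.6]
opening: 0.0006
```

Request:
{"api": "apply_moves", "payload": {
  "plan": [
    {"tx": 0, "ty": 0, "tz": 0.001, "yaw": 0, "grip": -1},
    {"tx": 0, "ty": 0, "tz": 0.001, "yaw": 0, "grip": -1}
  ]
}}

```text
time: 23.95
tool_pos: [0.6218, -0.1481, 0.0783]
tool_rot: [3.14, -0.001, 0.183]
contact_force: [-2.7, 0.3, 9.2]
opening: 0.0008
```

Request:
{"api": "apply_moves", "payload": {
  "plan": [
    {"tx": 0, "ty": 0, "tz": 0.0008, "yaw": 0, "grip": -1},
    {"tx": 0, "ty": 0, "tz": 0.0008, "yaw": 0, "grip": -1}
  ]
}}

```text
time: 24.2
tool_pos: [0.6219, -0.1481, 0.0776]
tool_rot: [3.14, -0.001, 0.183]
contact_force: [-2.9, -1.0, 8.7]
opening: 0.0
```

Request:
{"api": "apply_moves", "payload": {
  "plan": [
    {"tx": 0, "ty": 0, "tz": 0.0008, "yaw": 0, "grip": -1},
    {"tx": 0, "ty": 0, "tz": 0.0008, "yaw": 0, "grip": -1}
  ]
}}

```text
time: 24.45
tool_pos: [0.6219, -0.1481, 0.0775]
tool_rot: [3.14, -0.001, 0.183]
contact_force: [-4.8, 0.5, 12.8]
opening: 0.0006
```

Request:
{"api": "apply_moves", "payload": {
  "plan": [
    {"tx": 0, "ty": 0, "tz": 0.0005, "yaw": 0, "grip": -1},
    {"tx": 0, "ty": 0, "tz": 0.0005, "yaw": 0, "grip": -1}
  ]
}}

```text
time: 24.7
tool_pos: [0.6219, -0.1481, 0.0774]
tool_rot: [3.14, -0.002, 0.183]
contact_force: [-5.7, 0.6, 16.0]
opening: 0.0005
```

Request:
{"api": "apply_moves", "payload": {
  "plan": [
    {"tx": 0, "ty": 0, "tz": -0.01, "yaw": 0, "grip": -1},
    {"tx": 0, "ty": 0, "tz": -0.04, "yaw": 0, "grip": -1},
    {"tx": -0.035, "ty": 0, "tz": -0.09, "yaw": 0, "grip": -1},
    {"tx": -0.075, "ty": 0, "tz": -0.12, "yaw": 0, "grip": -1},
    {"tx": -0.075, "ty": 0, "tz": -0.125, "yaw": 0, "grip": -1},
    {"tx": -0.075, "ty": 0, "tz": -0.125, "yaw": 0, "grip": -1}
  ]
}}

```text
time: 25.45
tool_pos: [0.5483, -0.1613, 0.1998]
tool_rot: [3.141, -0.001, 0.183]
contact_force: [0.2, 0.5, 0.6]
opening: 0.0008
```

```bash
python3 look.py wB4; python3 top.py wB4 .0705; python3 - <<'E'
from h import *
# rim only and lever slope
z=np.load('wB4.npz');W=cloud(z['d'],z).reshape(-1,3);W=W[np.isfinite(W).all(1)]
def an(W,c0,y):
    dx,dy=W[:,0]-c0[0],W[:,1]-c0[1];u=np.cos(y)*dx+np.sin(y)*dy;v=-np.sin(y)*dx+np.cos(y)*dy
    r=((abs(v)>.018)&(abs(v)<.021)&(abs(u)<.02))&(W[:,2]>.06);
    t=(abs(u)<.014)&(abs(v)<.010)&(W[:,2]>.06)
    l=(u>-.102)&(u<-.078)&(abs(v)<.008)&(W[:,2]<.08)&(W[:,2]>.01)
    f=np.polyfit(u[l],W[l,2],1)
    print('rim',np.median(W[r,2]),'top',np.median(W[t,2]),'diff',np.median(W[t,2])-np.median(W[r,2]),'pad slope',np.arctan(f[0]),'pad z',np.polyval(f,-.09))
an(W,[.6188,-.1483],.1833)
z=np.load('wA.npz');W=cloud(z['d'],z).reshape(-1,3);W=W[np.isfinite(W).all(1)]
an(W,[.6177,.1671],.3258)
E
```

```text
25.5 [ 0.5482 -0.1611  0.1989] [-3.1412e+00  3.0000e-04  1.8330e-01] [-0.91  0.6   0.01]
relay_center [119 325] 0.56 [ 0.6197 -0.1479  0.0772]
socket_a [356 149] 0.67 [ 0.3922 -0.0308  0.0425]
top plane [0.02017065 0.00599289 0.07668687] [-0.01610355  0.01675036] [-0.01175302  0.01187746]
pad z 0.04872703051251935
rim 0.07421086115965167 top 0.07669772928153139 diff 0.002486868121879718 pad slope -0.2352979978840579 pad z 0.048979102825767055
rim 0.0766203756292638 top 0.07876935461891335 diff 0.0021489789896495526 pad slope -0.2791934081792834 pad z 0.05366989964867569
```

View pics/wB4c.png

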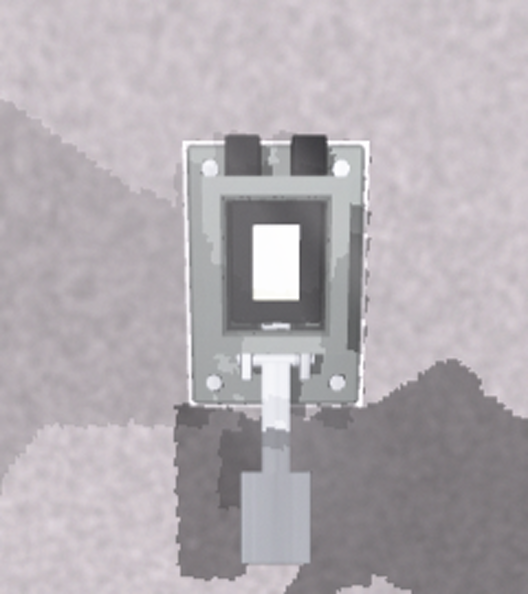

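The reading is nearly home: top 2.5 mm over the rim (2.1 mm at the start in A), pad slope consistent with a joint value of about 0.05. But +x still looks about 0.7 mm high, so I check slope bias against A's starting picture and give a light press further to +x.

```bash
python3 - <<'E'
from h import *
def an(n,c0,y):
    z=np.load(n+'.npz');W=cloud(z['d'],z).reshape(-1,3);W=W[np.isfinite(W).all(1)]
    dx,dy=W[:,0]-c0[0],W[:,1]-c0[1];u=np.cos(y)*dx+np.sin(y)*dy;v=-np.sin(y)*dx+np.cos(y)*dy
    r=((abs(v)>.0175)&(abs(v)<.021)&(abs(u)<.02))&(W[:,2]>.07)
    t=(abs(u)<.015)&(abs(v)<.011)&(W[:,2]>.07)
    for m in (r,t):
        print(n,np.linalg.lstsq(np.c_[u[m],v[m],np.ones(m.sum())],W[m,2],rcond=None)[0].round(4))
an('wA',[.6177,.1671],.3258);an('wB4',[.6188,-.1483],.1833)
print(rel([.6188+.0079,-.1483+.0015,.088],.1833))
E
```

```text
wA [-0.0069 -0.001   0.0766]
wA [0.0002 0.003  0.0788]
wB4 [ 0.0014 -0.001   0.0742]
wB4 [0.0215 0.0084 0.0767]
[0.08   0.0005 0.1103 0.0004]
```

Request:
{"api": "apply_moves", "payload": {
  "plan": [
    {"tx": 0.04, "ty": 0, "tz": 0.01, "yaw": 0, "grip": -1},
    {"tx": 0.08, "ty": 0, "tz": 0.04, "yaw": 0, "grip": -1},
    {"tx": 0.08, "ty": 0, "tz": 0.075, "yaw": 0, "grip": -1},
    {"tx": 0.08, "ty": 0, "tz": 0.098, "yaw": 0, "grip": -1},
    {"tx": 0.08, "ty": 0, "tz": 0.108, "yaw": 0, "grip": -1},
    {"tx": 0.08, "ty": 0, "tz": 0.112, "yaw": 0, "grip": -1},
    {"tx": 0.08, "ty": 0, "tz": 0.115, "yaw": 0, "grip": -1},
    {"tx": 0.08, "ty": 0, "tz": 0.117, "yaw": 0, "grip": -1}
  ]
}}

```text
time: 26.7
tool_pos: [0.6269, -0.1469, 0.0834]
tool_rot: [3.141, -0.001, 0.183]
contact_force: [-0.1, 0.3, 0.4]
opening: -0.0001
```

Request:
{"api": "apply_moves", "payload": {
  "plan": [
    {"tx": 0, "ty": 0, "tz": 0.0015, "yaw": 0, "grip": -1},
    {"tx": 0, "ty": 0, "tz": 0.0025, "yaw": 0, "grip": -1}
  ]
}}

```text
time: 26.95
tool_pos: [0.6266, -0.1467, 0.0804]
tool_rot: [3.141, -0.0, 0.183]
contact_force: [0.4, -0.5, 0.5]
opening: 0.0006
```

Request:
{"api": "apply_moves", "payload": {
  "plan": [
    {"tx": 0, "ty": 0, "tz": 0.0015, "yaw": 0, "grip": -1},
    {"tx": 0, "ty": 0, "tz": 0.0025, "yaw": 0, "grip": -1}
  ]
}}

```text
time: 27.2
tool_pos: [0.6266, -0.1467, 0.0777]
tool_rot: [3.141, -0.0, 0.183]
contact_force: [-0.4, 1.2, 4.3]
opening: 0.0004
```

Request:
{"api": "apply_moves", "payload": {
  "plan": [
    {"tx": 0, "ty": 0, "tz": 0.0007, "yaw": 0, "grip": -1},
    {"tx": 0, "ty": 0, "tz": 0.0007, "yaw": 0, "grip": -1}
  ]
}}

```text
time: 27.45
tool_pos: [0.6266, -0.1467, 0.0776]
tool_rot: [3.141, -0.001, 0.183]
contact_force: [-1.2, 1.3, 6.0]
opening: 0.0005
```

Request:
{"api": "apply_moves", "payload": {
  "plan": [
    {"tx": 0, "ty": 0, "tz": 0.0007, "yaw": 0, "grip": -1},
    {"tx": 0, "ty": 0, "tz": 0.0007, "yaw": 0, "grip": -1}
  ]
}}

```text
time: 27.7
tool_pos: [0.6267, -0.1467, 0.0775]
tool_rot: [3.141, -0.001, 0.183]
contact_force: [-2.8, 0.6, 8.3]
opening: 0.0005
```

Request:
{"api": "apply_moves", "payload": {
  "plan": [
    {"tx": 0, "ty": 0, "tz": 0.0007, "yaw": 0, "grip": -1},
    {"tx": 0, "ty": 0, "tz": 0.0007, "yaw": 0, "grip": -1}
  ]
}}

```text
time: 27.95
tool_pos: [0.6267, -0.1468, 0.0775]
tool_rot: [3.141, -0.001, 0.183]
contact_force: [-4.8, 1.0, 11.9]
opening: 0.0005
```

Request:
{"api": "apply_moves", "payload": {
  "plan": [
    {"tx": 0, "ty": 0, "tz": -0.01, "yaw": 0, "grip": -1},
    {"tx": 0, "ty": 0, "tz": -0.04, "yaw": 0, "grip": -1},
    {"tx": -0.035, "ty": 0, "tz": -0.09, "yaw": 0, "grip": -1},
    {"tx": -0.08, "ty": 0, "tz": -0.14, "yaw": 0, "grip": -1},
    {"tx": -0.08, "ty": 0, "tz": -0.155, "yaw": 0, "grip": -1},
    {"tx": -0.08, "ty": 0, "tz": -0.155, "yaw": 0, "grip": -1},
    {"tx": -0.08, "ty": 0, "tz": -0.155, "yaw": 0, "grip": -1}
  ]
}}

```text
time: 28.82
tool_pos: [0.5477, -0.161, 0.2293]
tool_rot: [-3.141, 0.001, 0.183]
contact_force: [-0.7, -0.1, 0.6]
opening: 0.0004
```

```bash
cat > an.py <<'E'
from h import *
import sys
def an(n,c0,y,h=0):
    z=np.load(n+'.npz');W=cloud(z['d'],z).reshape(-1,3);W=W[np.isfinite(W).all(1)]
    dx,dy=W[:,0]-c0[0],W[:,1]-c0[1];u=np.cos(y)*dx+np.sin(y)*dy;v=-np.sin(y)*dx+np.cos(y)*dy
    r=((abs(v)>.0175)&(abs(v)<.021)&(abs(u)<.02))&(W[:,2]>.07)
    t=(abs(u)<.015)&(abs(v)<.011)&(W[:,2]>.07)
    for m in (r,t):
        print(n,np.linalg.lstsq(np.c_[u[m],v[m],np.ones(m.sum())],W[m,2],rcond=None)[0].round(4))
    for a,b in [(-.018,-.012),(-.012,-.006),(-.006,0),(0,.006),(.006,.012),(.012,.018)]:
        q=t=(u>a)&(u<b)&(abs(v)<.011)&(W[:,2]>.07);print(round(np.median(W[q,2])*1000,2),end=' ')
    l=(u>-.102)&(u<-.078)&(abs(v)<.008)&(W[:,2]<.08)&(W[:,2]>.01);f=np.polyfit(u[l],W[l,2],1);print('pad',np.arctan(f[0]),np.polyval(f,-.09))
an('wA',[.6177,.1671],.3258);an(sys.argv[1],[.6188,-.1483],.1833)
E
python3 look.py wB5; python3 an.py wB5
```

```text
28.875 [ 0.5476 -0.1609  0.2289] [-3.1402e+00  2.1000e-03  1.8350e-01] [ 0.38 -0.29 -0.63]
relay_center [118 326] 0.55 [ 0.6197 -0.148   0.077 ]
socket_a_mouth [384 126] 0.82 [ 0.349  -0.007   0.0613]
socket_a [337 160] 0.74 [ 0.568  -0.122   0.3123]
wA [-0.0069 -0.001   0.0766]
wA [0.0002 0.003  0.0788]
78.56 78.83 78.85 78.7 78.94 78.61 pad -0.2791934081792834 0.05366989964867569
wB5 [0.0035 0.0042 0.0742]
wB5 [0.0164 0.0034 0.0766]
76.28 76.46 76.71 76.74 76.86 76.84 pad -0.24742951683412492 0.04903223312777184
```

Request:
{"api": "apply_moves", "payload": {
  "plan": [
    {"tx": 0.02, "ty": 0, "tz": 0, "yaw": 0, "grip": -1},
    {"tx": 0.035, "ty": 0, "tz": 0, "yaw": 0, "grip": -1},
    {"tx": 0.035, "ty": 0, "tz": 0, "yaw": 0, "grip": -1},
    {"tx": 0.035, "ty": 0, "tz": 0, "yaw": 0, "grip": -1},
    {"tx": 0.035, "ty": 0, "tz": 0, "yaw": 0, "grip": -1}
  ]
}}

```text
time: 29.7
tool_pos: [0.5818, -0.155, 0.2305]
tool_rot: [3.142, 0.0, 0.183]
contact_force: [0.3, -0.3, -0.8]
opening: 0.0004
```

```bash
python3 look.py wB6; python3 an.py wB6|tail -3;python3 look.py wB7; python3 an.py wB7|tail -3; python3 top.py wB7 .07
```

```text
29.75 [ 0.5818 -0.155   0.2306] [3.1415e+00 1.0000e-04 1.8290e-01] [-0.37 -0.09 -0.07]
relay_center [160 324] 0.64 [ 0.6232 -0.1463  0.0758]
socket_a_lever_pad [194   3] 0.8 [0.5333 0.141  0.0191]
socket_a [370 164] 0.59 [ 0.3937 -0.0301  0.0471]
wB6 [-4.6917  0.0645  0.2623]
wB6 [-6.3602 -0.0679  0.2536]
335.76 319.08 314.4 76.75 76.78 76.86 pad -0.22993649708921834 0.048969055855703894
30.0 [ 0.5821 -0.155   0.2307] [ 3.1414e+00 -1.0000e-04  1.8300e-01] [-0.4  -0.67 -0.32]
relay_center [162 327] 0.81 [ 0.6225 -0.1488  0.0753]
socket_a_lever_pad [198   6] 0.6 [0.5301 0.139  0.0183]
socket_a [ 81 167] 0.62 [ 0.6603 -0.0026  0.0227]
socket_a [366 162] 0.55 [ 0.3994 -0.0284  0.0488]
wB7 [-4.6461  0.0802  0.2642]
wB7 [-6.2834 -0.0381  0.2559]
335.61 319.42 314.82 76.73 76.8 76.82 pad -0.24013881087259276 0.04899437392288297
top plane [0.02080988 0.00473452 0.07656481] [-0.01648213  0.01656613] [-0.01184933  0.01145659]
pad z 0.04789365349993224
```

View pics/wB7c.png

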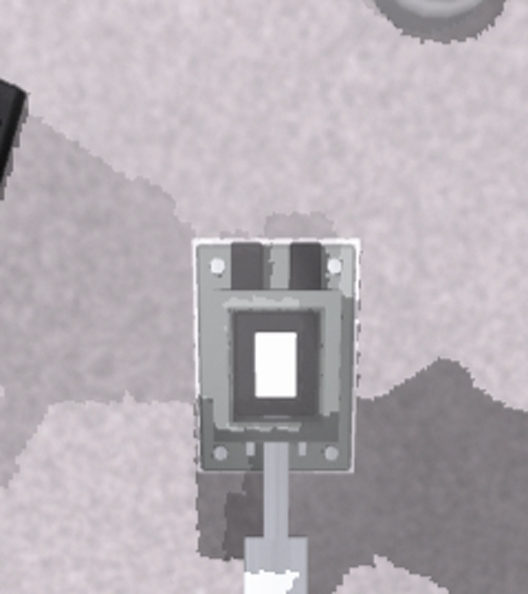

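Both presses, at the middle and at +x, ended on the same hard stop with the TCP 77.5 mm high. The pad height (2.2 mm below A's fully-up pad) gives a joint value of about 0.04, so the relay is home. A last check that the bystanders are unmoved, then hand in.

```bash
python3 - <<'E'
from h import *
p,d=robot.read_camera('scene'); z=np.load('scene0.npz')
save('sF.png',p)
df=np.abs(p.astype(int)-z['p']).max(2).astype(np.uint8); save('sD.png',np.repeat(df[:,:,None],3,2))
E
```

```text
(no output)
```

View pics/sF.png

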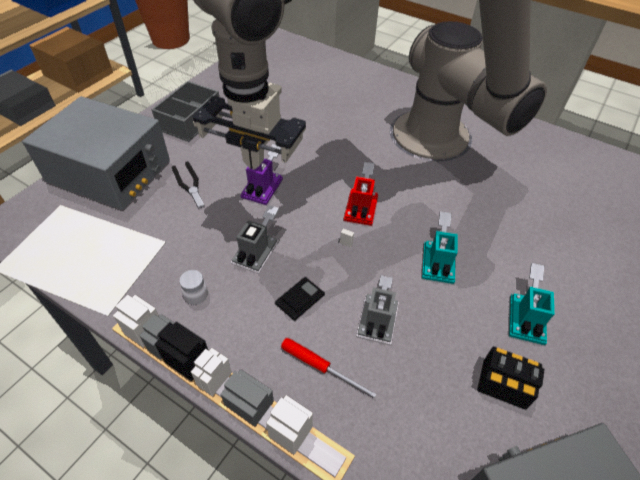

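View pics/sD.png

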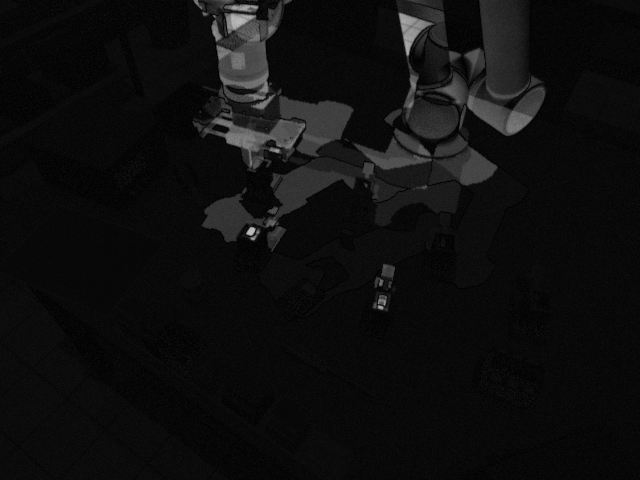

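The scene view shows the relay in socket_b at (253, 232) with its pad up at (272, 216). Socket_a at (381, 300) is empty with its pad down. The difference picture shows changes only at the two sockets, the arm and shadows, so the bystanders haven't moved.

```bash
python3 -c "
from cell import robot
o=robot.observe();print(o['time'],o['contact_force']);print(robot.hand_in())"
```

```text
30.25 [-0.1759336  -0.24925012 -2.04600745]
the job is handed in; nothing more can be done
None
```

The relay is now in socket_b, pressed down to a hard stop, and the job was handed in at 30.3 s; no verdict was reported.

- **Ejecting:** I pressed socket_a's lever pad down to its stop, at about 4.5 N through the swing and 12.8 N on the stop. The relay tipped up, and the pad then measured about 15 mm above the socket's underside.
- **Moving:** I gripped the relay across its 28 mm at 12 N and lowered it into socket_b until it stood on the lever's nose.
- **Pressing home:** The first press was slightly off-centre and began to bind at 14 N, so I backed off. I then pressed nearer the middle, ending on a hard stop at 16 N, and pressed once more toward +x at 12 N. Both stopped at the same height.
- **Last checks:** Socket_b's pad is up, with an estimated joint value of about 0.04 rad against the stated 0.05–0.07. Comparing scene pictures from before and after shows nothing else moved.
- **What disagreed:** The relay's top still reads about 2.4 mm above the rim instead of 2 mm. It also shows a lengthwise lean of about 0.02 rad, which the last press did not remove, so the +x end looks about 0.6 mm high.

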